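# Fit the glued cover plug to the chair rail with the sprung tongs

### The job

Take the tongs from their stand and with them pick out of the drying block the cover plug that matches the one already fitted in the chair rail (its shank is glued, so never touch it with the gripper's fingers). Set it in the rail's open screw hole and press it home with the tongs until its head sits down on the rail, squeezing and pressing gently so that the soft wood is not dented and the jaws do not dig into the paint. Then stand the tongs back upright in their stand, leaving the other plugs, the sanding block and the tin where they are.

Things in the scene. Friction and masses are not known exactly. Their poses are not given: they have to be found in the camera images.
- tongs_grip (a point): Bow-top sprung steel tongs, 117 mm tall, standing jaws down. This point: on their mid-line, 80 mm above the jaw ends, 37 mm below the bow's top, between the two flat, 18 mm wide arms, which are 43 mm apart outside here when sprung open. z runs up to the bow; the arms close along y. Squeeze the arms at this height, marked by black pads. About 120 g.
- tongs_jaws (a point): Mid-point between the jaw ends, 80 mm below tongs_grip. Jaws black, notched, 14 mm tall, 24 mm wide (x); open: 42 mm clear between, 62 mm over all. Arms 39 mm apart at the grip: still clear of a 22 mm head; 34 mm: on it; 31 mm: shut to the stop, a blunt nose to press with. 4 N per arm starts to close them, 8 N closes them on the head; about a fifth of any further squeeze acts on each jaw.
- plug_head (a point): Beech cover plug for the open hole. This point: centre of its head, a disc 22 mm across, 10 mm thick. Below the head a 12 mm shank, 19.5 mm long, grooved, its last 5.5 mm tapering to 7 mm. It starts in the drying block, shank in a hole, head on top. About 25 g; z up through the head. Soft: keep what the tongs put on it, squeezing or pressing, below 20 N in all.
- plug_wide: A wider plug in the drying block, head 32 mm by 10 mm; leave it. Origin at the centre of its head's underside.
- plug_small: A smaller plug in the drying block, head 15 mm by 10 mm; leave it. Origin at the centre of its head's underside.
- block: Dark wooden drying block, 170 (x) by 56 (y) by 32 mm high, fixed; origin at the centre of its underside. Three 14 mm holes in a row along its x, 52 mm apart, each with one plug in it, in any order.
- hole (a point): Mouth of the rail's open screw hole, 13 mm wide, on the rail's upper face about 78 mm above the bench, z up. Sprung ribs 11 mm down hold the plug 5 to 8 mm proud until a press of 9 to 14 N snaps it past them and its head meets the face. The rail lies on foam and sinks about 1 mm for each 2 N, so the plug is not home just because it was pushed to where the face had been.
- rail: Painted crest rail of a chair, 392 mm (y) by 72 mm (x), 24 mm thick, on two foam-topped battens; origin at the centre of its underside. The open hole is 100 mm to its -y; a plug with a 22 mm head is already fitted 100 mm to its +y. It gives only downwards, by up to 13 mm.
- stand_floor (a point): Centre of the inner floor of the tongs' stand, a fixed open plywood box: inside 80 mm (y) by 36 mm (x), walls 5 mm thick, rim 46 mm above the bench. Floor 5 mm above the bench; the jaws rest on it. The tongs' y lies along the box's y.
- sanding_block: Cork sanding block, 62 by 115 mm, 32 mm high; leave it. Origin at the centre of its underside.
- filler_tin: Steel tin, 72 mm across, 90 mm high; leave it. Origin at the centre of its underside.
- tongs: The tongs as a whole; origin at tongs_jaws, axes as tongs_grip.
- plug: The plug as a whole; origin on its axis at the underside of its head, z up through the head.
Things that resemble listed ones, but are neither listed nor needed, are in the scene too. What is shaped like the tongs but pink or yellow is not meant.

How it is judged:
On the way, in this order (a step that is already met when the one before it is completed fails the run):
1. the plug is lifted clear of the drying block in the jaws of the tongs (z of plug in the frame of block above 0.06 m and contact force between tongs and plug above 0.2 N and distance between plug_head and tongs_jaws below 0.02 m), for 0.2 s.
2. the plug is home in the open hole, its head down on the rail (horizontal distance between plug_head and hole below 0.002 m and z of plug in the frame of hole below 0.0015 m and angle between plug's own z axis and vertical below 0.1 rad), for 0.2 s.
At the end, for the whole second after the job is handed in: The plug stands upright in the open hole, its head within 1.5 mm of the rail's face and 2 mm of the hole's centre; the tongs stand in their stand on its floor, leaning less than 20 degrees; all at rest and let go (all of step 2 and horizontal distance between tongs_jaws and stand_floor below 0.03 m and z of tongs_jaws in the frame of stand_floor below 0.012 m and angle between tongs's own z axis and vertical below 0.35 rad and linear speed of each of tongs, plug below 0.01 m/s); the robot touches nothing.
It fails at once if the gripper's fingers touch the glued plug (contact force between the fingers and plug above 0.3 N).
It fails at once if the plug's soft wood is dented: squeezed or pressed by the tongs with over 24 N in all (contact force between tongs and plug above 24 N).
It fails at once if the tongs or the fingers dig into the rail's paint (over 10 N) (contact force between any of tongs, the fingers and rail above 10 N).
It fails at once if one of the other plugs is taken or knocked out of its hole (distance of any of plug_wide, plug_small from where it was at the start of the episode above 0.012 m).
It fails at once if the sanding block or the tin is shoved (distance of any of sanding_block, filler_tin from where it was at the start of the episode above 0.015 m).
It also fails if it takes over 61 s, if anything falls off the work surface, if the arm or the gripper's body presses on something with over 40 N, if the wrist force passes 120 N, or if a joint passes its speed limit or range.

### The arm

A 6-joint arm with a two-finger parallel gripper is mounted at the origin on the work surface. World frame = base frame: x ahead of the robot, y to its left, z up, the work surface at z = 0. Lengths are in m, angles in rad, forces in N, time in s.
With the tool pointing down it reaches from about 0.35 to 0.775 m from the base axis. Payload 7.3 kg.
Tool frame: the origin (TCP) lies midway between the tips of the shut fingers; the grasp point (between the pads) lies 19 mm behind it; z points along the fingers, y is the direction in which the jaws open and shut (so a half turn about z gives the same grasp; the last joint's range is limited). The gripper opens to 92 mm and grips with 3 to 60 N. Pads are 19 mm wide; open, the fingers measure 130 mm over their backs; the gripper's body (75 mm by 190 mm) begins 47 mm behind the grasp point.
Start: joints at [1.105, 0.342, 1.524, -0, 1.275, -0.146], TCP at [0.165, 0.498, 0.227] pointing down, gripper open.
Joint ranges: [-2.53, 2.53], [-0.77, 2.02], [0.04, 2.7], [-1, 4.14], [0.28, 2.66], [-3.11, 3.11]. Speed limits (rad/s): [2.57, 2.57, 3.14, 3.14, 3.14, 3.14].

### API

Orientations are given as [roll, pitch, yaw] about the fixed x, y, z axes, in that order (R = Rz(yaw) Ry(pitch) Rx(roll)).
In Python, from cell import status, eyes, job gives the robot as it stands.
- The arm moves only by the tool jog_arm, never from a script. Its argument "series" is a list of rows, each a list of 3 entries, a list of its own where there are three numbers: the gripper command: -1 is shut, 1 is fully open, values between are in proportion, then the shift along the tool's x, y, z in m, then the turn, a rotation vector about the tool's x, y, z in rad. In form: [[grip, [x, y, z], [ax, ay, az]], ...]. A call has 1 to 12 rows; each row is the pose to reach, as a shift and turn from the pose commanded when the call began, along the tool's axes at that moment; what a row does not reach only later rows make up. A row lasts 1/12 s, in which the tool goes at most 41.7 mm and 7.16 degrees, less where a joint would pass 70% of its speed; a pose out of reach is approached as far as the arm can. A call with a gripper value outside its range is refused whole. The fingers move at their own pace and stop on an object; "squeeze" is the grip in N (left out, the last holds). Time passes only in rows, so rows that repeat a pose let the fingers close. It gives the time, the measured TCP pose, the force and the opening at its end, in the units of the state.
- status.observe(): the state, without advancing time (a new reading comes with each control period).
- eyes.read_camera(name): name is "side" or "top" or "wrist"; returns a dict with "img" (384x512x3 uint8, red, green, blue), "range_z" (384x512 float32, m along the optical axis (not along the pixel's ray), 0 where there is no reading), "camera_matrix" (3x3 intrinsics, pixels), "T" (4x4, takes a point from camera to world coordinates); the wrist camera has in their place "tool_from_camera" (4x4, takes a point from camera to tool coordinates, whose origin is the TCP and whose axes are the flange's). Camera axes: x right, y down, z forward; pixel columns grow to the right and rows downward; lengths in m; the calibration is good to about 2 mm. A picture is of the moment at which its call begins: read the wrist's pose just before it.
- job.hand_in(): hands the job in, once; it reports no verdict.
The state is a dict: "time": time; "qpos": joint angles; "qvel": joint speeds; "joint_efforts": joint torques, N m; "tool_pos": TCP position; "tool_rot": TCP orientation; "contact_force": force on the tool from outside, world axes, zero at the start; "torque": the same for the moment, N m; "opening": finger opening in m.
Only numpy, scipy, OpenCV 4.12 (cv2) and the standard library are available. Lean on these libraries where they do the work, as an engineer would, in place of code of your own. Each camera call takes 0.05 s, during which the arm holds its last target.

## Working session

There is one attempt and no reset: what is moved stays moved. The work goes in short steps, Python scripts to look and compute and a tool call to move; the robot and the scene stay as the last step left them, time stands still between calls to the robot, and variables do not carry over. Pictures are saved under pics/ and viewed, and the job is handed in when it is done.

Besides the shell and the picture viewer there is one more tool, called after ">>>" as name([rows], argument=value, ...), one row to a line, values as JSON. jog_arm: Moves the arm, as the interface text tells. Its arguments: {"type":"object","properties":{"series":{"type":"array","items":{"type":"array"}},"squeeze":{"type":"number"}},"required":["series"]}

```bash
ls; mkdir -p pics
python3 - <<'E'
from cell import status,eyes,job
import cv2,numpy as np
s=status.observe();print(s)
for n in ['side','top','wrist']:
    d=eyes.read_camera(n)
    np.savez('pics/%s0.npz'%n,**d)
    cv2.imwrite('pics/%s0.png'%n,cv2.resize(d['img'][:,:,::-1],(800,600)))
    print(n,d['camera_matrix'].tolist(),(d['T'] if 'T' in d else d['tool_from_camera']).round(4).tolist())
E
```

```text
pics
{'time': 0.0, 'qpos': array([ 1.10498726e+00,  3.42737353e-01,  1.52504603e+00, -1.09170837e-05,
        1.27539606e+00, -1.45996529e-01]), 'qvel': array([-1.60801155e-04,  1.18534488e-03,  6.58531534e-05,  1.03638340e-03,
        3.81501332e-04, -1.91539998e-04]), 'joint_efforts': array([-1.28768079e-04, -4.31238627e+01, -2.44219798e+01,  7.17758643e-02,
        5.57766692e-02, -1.29798273e-04]), 'tool_pos': array([0.16484332, 0.49800606, 0.22602725]), 'tool_rot': array([-3.14002123e+00, -2.20515494e-04,  2.82178313e+00]), 'contact_force': array([ 0.40123029,  0.53443604, -0.91303142]), 'torque': array([ 0.06372445, -0.01892981,  0.01594508]), 'opening': 0.09155873929587784}
side [[347.1805627837722, 0.0, 252.00798588066252], [0.0, 347.1805627837722, 192.78784342278303], [0.0, 0.0, 1.0]] [[0.9245, -0.1908, 0.3301, 0.3637], [-0.3807, -0.5092, 0.7719, -0.7118], [0.0208, -0.8392, -0.5433, 0.5223], [0.0, 0.0, 0.0, 1.0]]
top [[498.6898953372527, 0.0, 258.6518914442452], [0.0, 498.6898953372527, 185.1091029070099], [0.0, 0.0, 1.0]] [[0.0627, -0.9744, 0.2161, 0.3887], [-0.998, -0.0614, 0.0124, -0.0905], [0.0012, -0.2164, -0.9763, 1.1894], [0.0, 0.0, 0.0, 1.0]]
wrist [[333.6188481442698, 0.0, 255.1188196132648], [0.0, 333.6188481442698, 184.5482179933366], [0.0, 0.0, 1.0]] [[-0.0002, -0.9574, -0.2886, 0.0785], [1.0, -0.0006, 0.0013, 0.0005], [-0.0014, -0.2886, 0.9574, -0.1574], [0.0, 0.0, 0.0, 1.0]]
```

View pics/top0.png

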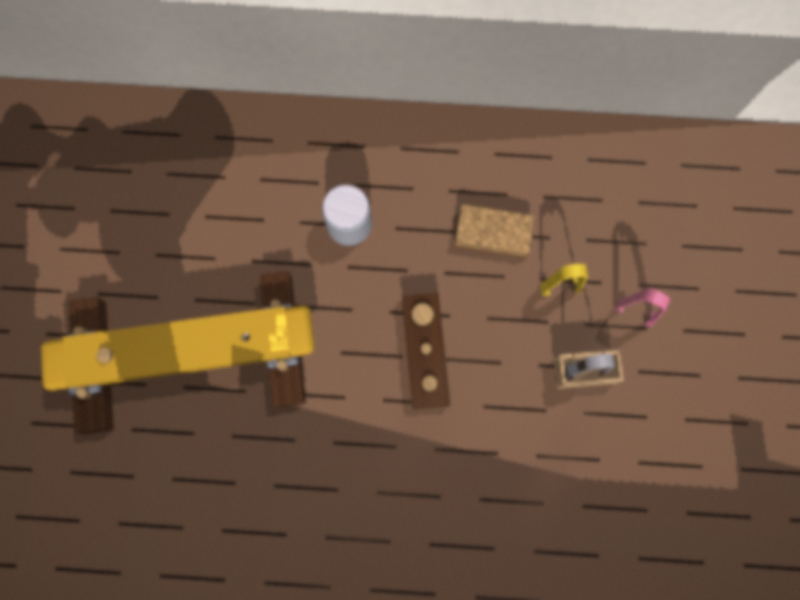

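View pics/side0.png

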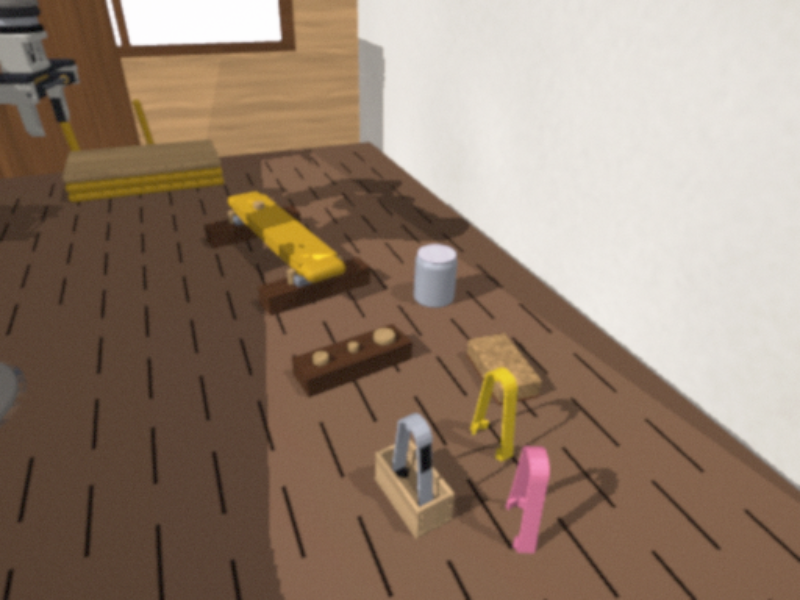

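View pics/wrist0.png

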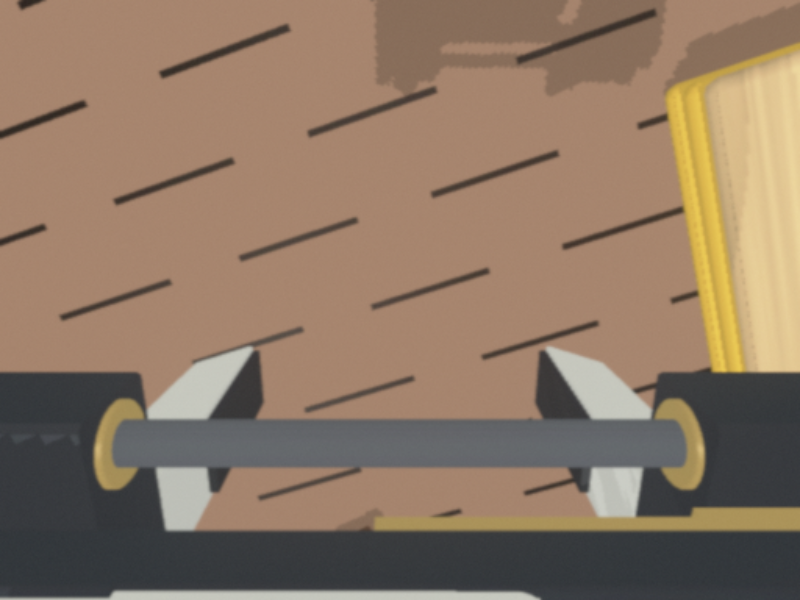

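The steel-blue tongs are in the plywood box at (590,368) in the 800x600 top view; the yellow pair (565,280) and pink pair (645,303) are decoys. The drying block has heads at (422,313) large, (426,348) small and (430,382) medium. On the rail, the fitted plug is at (104,354) and the open hole at (246,336). Next I'll check these in enlarged crops and measure them.

Run:
```python
import cv2,numpy as np
t=np.load('pics/top0.npz');im=t['img'][:,:,::-1]
a=cv2.resize(im[180:270,250:300],(333,600),interpolation=cv2.INTER_CUBIC)
b=cv2.resize(im[215:255,350:405],(467,340),interpolation=cv2.INTER_CUBIC)
c=cv2.resize(im[185:255,20:205],(467,177),interpolation=cv2.INTER_CUBIC)
o=np.zeros((600,800,3),np.uint8);o[:,:333]=a;o[:340,333:]=b;o[400:577,333:]=c
cv2.imwrite('pics/crop_top.png',o)
s=np.load('pics/side0.npz');im=s['img'][:,:,::-1]
a=im[250:350,230:310];b=im[200:255,180:270]
o=np.zeros((600,800,3),np.uint8);o[:,:400]=cv2.resize(im[255:345,235:295],(400,600));o[:244,400:]=cv2.resize(b,(400,244));o[250:550,400:]=cv2.resize(im[115:190,125:235],(400,300))
cv2.imwrite('pics/crop_side.png',o)
```

```text
(no output)
```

View pics/crop_top.png

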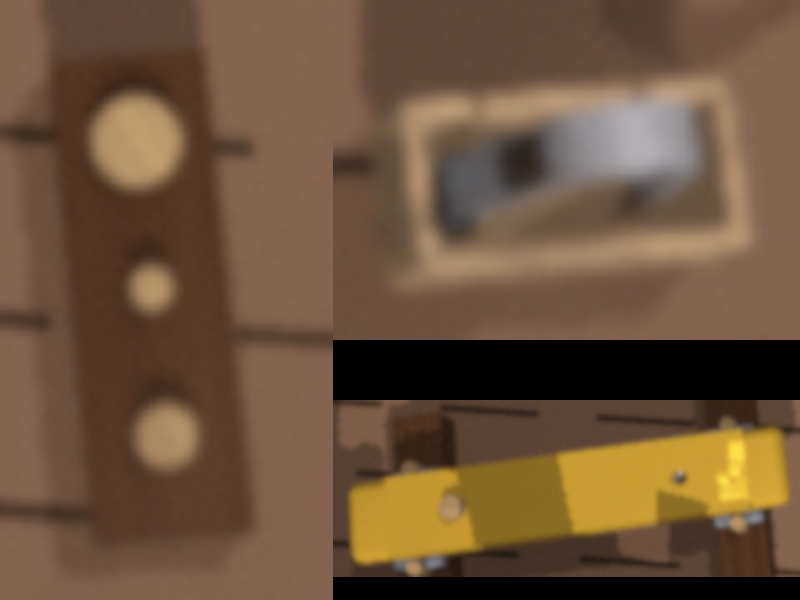

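View pics/crop_side.png

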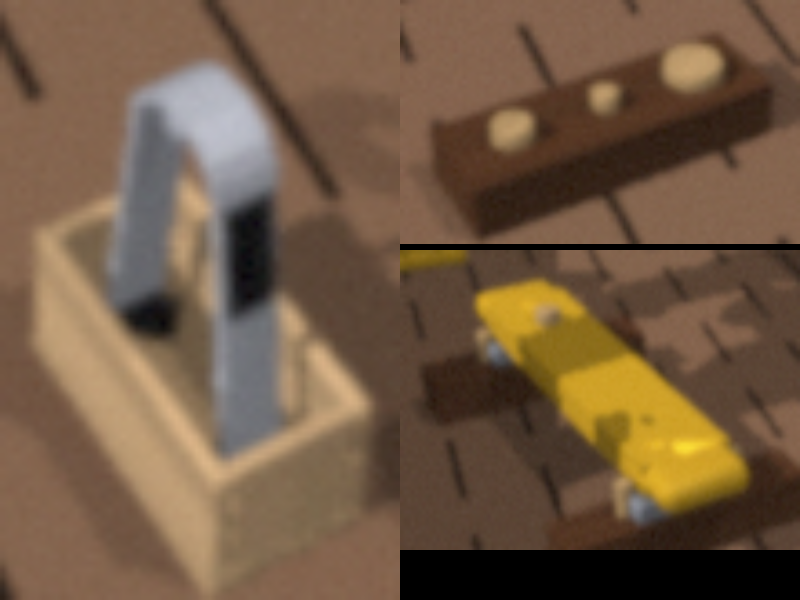

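The crops confirm the steel tongs with black pads in the box. The medium plug, nearest the robot at (430,382), matches the fitted plug's head, and the other two are clearly larger and smaller. Now to measure.

```bash
cat > h.py <<'E'
import numpy as np,cv2
def ray(d,u,v,z,T=None):
    K=d['camera_matrix'];T=d['T'] if T is None else T
    r=T[:3,:3]@np.array([(u-K[0,2])/K[0,0],(v-K[1,2])/K[1,1],1.]);o=T[:3,3]
    return o+r*(z-o[2])/r[2]
def cloud(d,T=None):
    K=d['camera_matrix'];T=d['T'] if T is None else T
    Z=d['range_z'];v,u=np.mgrid[:Z.shape[0],:Z.shape[1]]
    P=np.stack([(u-K[0,2])/K[0,0]*Z,(v-K[1,2])/K[1,1]*Z,Z],-1)
    P=P@T[:3,:3].T+T[:3,3];P[Z==0]=np.nan
    return P
def blobs(m,amin=4):
    n,l,s,c=cv2.connectedComponentsWithStats(m.astype(np.uint8))
    return [(c[i],s[i,4],l==i) for i in range(1,n) if s[i,4]>=amin]
E
python3 - <<'E'
from h import *
t=np.load('pics/top0.npz');P=cloud(t);hsv=cv2.cvtColor(t['img'],cv2.COLOR_RGB2HSV)
print('bench z',np.nanmedian(P[300:340,300:400,2]))
f=lambda v,u:hsv[v,u]
for u,v in [(270,200),(273,223),(275,245),(275,235),(67,227),(157,215),(378,240),(370,225)]: print((u,v),hsv[v,u],P[v,u].round(4))
# plugs on block
m=(hsv[...,2]>135)&(hsv[...,1]<150);sub=np.zeros(m.shape,bool);sub[180:265,255:292]=1
for c,a,mm in blobs(m&sub): print('plug',c.round(2),a,'z',np.nanmedian(P[mm][:,2]).round(4),ray(t,*c,.042).round(4))
# rail
m=((abs(hsv[...,0].astype(int)-23)<5)&(hsv[...,1]>190)&(hsv[...,2]>90));m[:, 215:]=0;m[:180]=0
b=max(blobs(m),key=lambda x:x[1]);mm=b[2];print('rail',b[1],np.nanmedian(P[mm][:,2]))
cs,_=cv2.findContours(mm.astype(np.uint8),cv2.RETR_EXTERNAL,cv2.CHAIN_APPROX_NONE)
c=max(cs,key=cv2.contourArea);r=cv2.minAreaRect(c);print(r)
for q in cv2.boxPoints(r):print('corner',q,ray(t,*q,.078).round(4))
fill=cv2.drawContours(np.zeros(m.shape,np.uint8),[c],-1,1,-1)
for c,a,q in blobs((fill==1)&~mm): print('inrail',c.round(2),a,hsv[q].mean(0).round(0),ray(t,*c,.078).round(4),ray(t,*c,.088).round(4))
E
```

```text
bench z 0.0004231890649479819
(270, 200) [ 17 112 194] [ 0.6085 -0.1047  0.0427]
(273, 223) [ 17 109 184] [ 0.5547 -0.1147  0.0439]
(275, 245) [ 16 110 174] [ 0.5043 -0.1222  0.0432]
(275, 235) [ 12 140  84] [ 0.5284 -0.1212  0.0339]
(67, 227) [ 17 110 176] [0.5107 0.3423 0.0873]
(157, 215) [ 16  57 116] [ 0.5631  0.1649 -0.0019]
(378, 240) [ 13  92 105] [ 0.5358 -0.3676  0.0015]
(370, 225) [ 14 100 123] [ 0.5713 -0.349  -0.0028]
plug [270.06 200.81] 139 z 0.0421 [ 0.6068 -0.105   0.042 ]
plug [272.41 222.72] 29 z 0.0417 [ 0.5555 -0.1134  0.042 ]
plug [274.82 245.  ] 65 z 0.0421 [ 0.5044 -0.1218  0.042 ]
rail 3294 0.07786865856100389
((106.5463638305664, 223.3603515625), (33.39775466918945, 160.82183837890625), 82.6656265258789)
corner [ 24.661592 217.06332 ] [0.5281 0.4443 0.078 ]
corner [184.16759 196.53287] [0.5975 0.0907 0.078 ]
corner [188.43114 229.65738] [0.5229 0.074  0.078 ]
corner [ 28.92514 250.18784] [0.4551 0.4227 0.078 ]
inrail [161.  203.6] 5 [ 21. 190. 204.] [0.578  0.1415 0.078 ] [0.5763 0.1394 0.088 ]
inrail [154. 206.] 7 [ 21. 190. 204.] [0.5715 0.1567 0.078 ] [0.5
[... 1677 characters left out ...]
nrail [ 99.   228.75] 4 [ 21. 189. 139.] [0.5123 0.274  0.078 ] [0.5112 0.2707 0.088 ]
inrail [134.  229.8] 5 [ 21. 190. 203.] [0.5149 0.1955 0.078 ] [0.5137 0.193  0.088 ]
inrail [138.55 230.55] 11 [ 21. 190. 203.] [0.5139 0.1852 0.078 ] [0.5127 0.1827 0.088 ]
inrail [ 94.38 234.23] 13 [ 21. 189. 139.] [0.4994 0.2826 0.078 ] [0.4984 0.2793 0.088 ]
inrail [ 90.5  233.25] 4 [ 21. 189. 139.] [0.5011 0.2916 0.078 ] [0.5001 0.2882 0.088 ]
inrail [102.4 235. ] 5 [ 21. 189. 138.] [0.4989 0.2646 0.078 ] [0.4979 0.2614 0.088 ]
inrail [118.25 234.25] 4 [ 21. 189. 200.] [0.5027 0.2295 0.078 ] [0.5017 0.2266 0.088 ]
inrail [ 97.75 237.  ] 4 [ 21. 190. 138.] [0.4938 0.2743 0.078 ] [0.4928 0.271  0.088 ]
```

```bash
cat >> h.py <<'E'
from scipy.spatial.transform import Rotation as Ro
def Rt(s): return Ro.from_euler('xyz',s['tool_rot']).as_matrix()
def rel(s,pos,yaw):
    R=Rt(s);Rd=Ro.from_euler('xyz',[np.pi,0,yaw]).as_matrix()
    print('now',s['tool_pos'].round(4),s['tool_rot'].round(4),'t',round(s['time'],2),'F',s['contact_force'].round(2),'open',round(s['opening'],4))
    print('shift',(R.T@(np.array(pos)-s['tool_pos'])).round(4),'turn',Ro.from_matrix(R.T@Rd).as_rotvec().round(4))
def wrist(name):
    from cell import status,eyes
    s=status.observe();d=eyes.read_camera('wrist')
    W=np.eye(4);W[:3,:3]=Rt(s);W[:3,3]=s['tool_pos'];d['T']=W@d['tool_from_camera']
    np.savez('pics/%s.npz'%name,**d);cv2.imwrite('pics/%s.png'%name,cv2.resize(d['img'][:,:,::-1],(800,600)))
    return s,d
E
python3 - <<'E'
from h import *
from cell import status
rel(status.observe(),[.551,.148,.21],np.pi)
t=np.load('pics/top0.npz');g=t['img'][...,:].sum(2)[208:224,148:168];print(g)
print(ray(t,157,215,.078))
E
```

```text
now [0.1649 0.4981 0.2262] [-3.1405e+00 -2.0000e-04  2.8218e+00] t 0.15 F [ 0.26  0.78 -0.23] open 0.0914
shift [-0.4766 -0.211   0.0164] turn [-1.100e-03 -3.000e-04 -3.198e-01]
[[412 412 413 410 413 409 410 410 412 416 415 414 412 412 414 412 410 411
  412 414]
 [412 414 413 411 410 415 409 411 412 413 412 413 412 410 413 410 413 408
  411 413]
 [409 413 412 415 412 413 414 409 416 415 409 411 416 413 413 413 412 409
  415 412]
 [412 411 411 410 411 415 411 415 417 423 417 415 413 413 410 414 412 413
  416 412]
 [413 412 410 411 412 410 403 407 421 440 428 413 406 414 412 413 413 414
  409 413]
 [411 412 412 412 412 406 399 389 417 454 430 394 397 410 414 413 416 414
  412 414]
 [406 415 414 409 407 393 380 373 384 412 375 349 375 405 413 411 418 414
  413 411]
 [415 412 413 411 405 378 361 346 324 310 279 302 362 399 409 414 414 413
  416 413]
 [412 412 413 410 406 376 345 327 281 238 238 292 362 403 412 417 416 413
  418 416]
 [413 413 414 412 403 382 360 338 303 270 276 328 381 408 414 412 414 414
  414 415]
 [415 411 406 409 409 397 384 369 349 335 344 373 397 412 411 416 418 414
  410 417]
 [405 397 398 407 412 405 401 391 387 385 391 400 414 414 414 415 411 415
  415 414]
 [381 367 371 388 394 397 399 398 405 403 407 413 412 416 413 412 416 415
  413 411]
 [355 319 325 341 361 365 372 389 394 395 403 409 411 413 410 414 415 417
  417 414]
 [336 306 300 306 315 315 325 346 359 362 373 386 400 402 403 409 415 414
  411 417]
 [337 295 285 287 289 292 298 304 312 316 326 347 362 364 374 392 395 404
  408 409]]
[0.5514347  0.14775289 0.078     ]
```

>>> jog_arm([
  [1,[-0.04,-0.018,0.0],[0,0,-0.03]],
  [1,[-0.08,-0.035,0.0],[0,0,-0.06]],
  [1,[-0.12,-0.053,0.0],[0,0,-0.09]],
  [1,[-0.16,-0.071,0.0],[0,0,-0.12]],
  [1,[-0.2,-0.089,0.0],[0,0,-0.15]],
  [1,[-0.237,-0.105,0.0],[0,0,-0.18]],
  [1,[-0.275,-0.122,0.0],[0,0,-0.21]],
  [1,[-0.312,-0.138,0.005],[0,0,-0.24]],
  [1,[-0.35,-0.155,0.01],[0,0,-0.27]],
  [1,[-0.387,-0.171,0.016],[0,0,-0.3]],
  [1,[-0.42,-0.186,0.016],[0,0,-0.32]],
  [1,[-0.45,-0.2,0.016],[0,0,-0.32]],
])

```text
time: 1.15
tool_pos: [0.5307, 0.1647, 0.2099]
tool_rot: [-3.141, -0.001, -3.141]
contact_force: [0.4, 1.1, -0.1]
opening: 0.0917
```

>>> jog_arm([
  [1,[-0.0265,-0.011,0.0],[0,0,0]],
  [1,[-0.0265,-0.011,0.0],[0,0,0]],
  [1,[-0.0265,-0.011,0.0],[0,0,0]],
])

```text
time: 1.4
tool_pos: [0.5564, 0.1551, 0.2098]
tool_rot: [3.142, -0.002, 3.139]
contact_force: [-1.3, -0.3, -0.6]
opening: 0.0916
```

Run:
```python
from h import *
s,d=wrist('w1');rel(s,[.504,-.122,.165],np.pi)
```

```text
now [0.5564 0.1551 0.2098] [ 3.1416e+00 -1.5000e-03  3.1394e+00] t 1.4 F [-1.34 -0.32 -0.56] open 0.0916
shift [ 0.0517 -0.2772  0.0448] turn [ 0.     -0.0015 -0.0022]
```

View pics/w1.png

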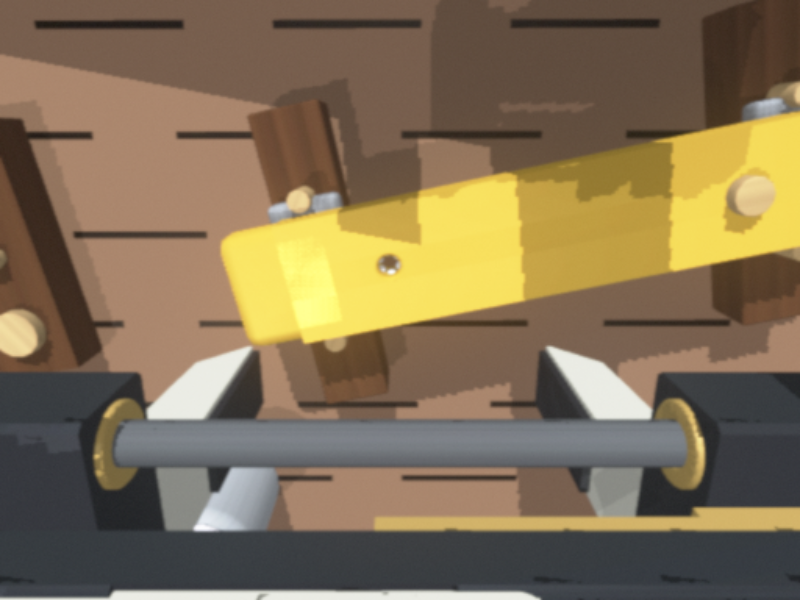

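Wrist view: hole at (389,265) on the painted face, fitted plug at (750,196). I'll locate both accurately.

Run:
```python
from h import *
d=np.load('pics/w1.npz');P=cloud(d);hsv=cv2.cvtColor(d['img'],cv2.COLOR_RGB2HSV);i=d['img'].astype(int)
im=d['img'][140:200,215:285,::-1];cv2.imwrite('pics/w1c.png',cv2.resize(im,(700,600),interpolation=cv2.INTER_CUBIC))
print('face z',np.nanmedian(P[170:185,260:300,2]),P[160:166,240:260,2].mean())
m=(hsv[...,1]<150);m[:150]=0;m[190:]=0;m[:,:235]=0;m[:,265:]=0
for c,a,q in blobs(m): print(c,a,ray(d,*c,.078).round(4))
m=(hsv[...,1]<140)&(hsv[...,2]>140);m[:105]=0;m[145:]=0;m[:,:455]=0;m[:,505:]=0
for c,a,q in blobs(m,20): print('fit',c,a,ray(d,*c,.086).round(4),np.nanmedian(P[q][:,2]))
```

```text
face z 0.07731475881352146 nan
[248.73717949 169.13461538] 156 [0.5507 0.1504 0.078 ]
fit [480.29765396 124.68621701] 682 [0.511  0.3445 0.086 ] 0.08731844305841022
```

View pics/w1c.png

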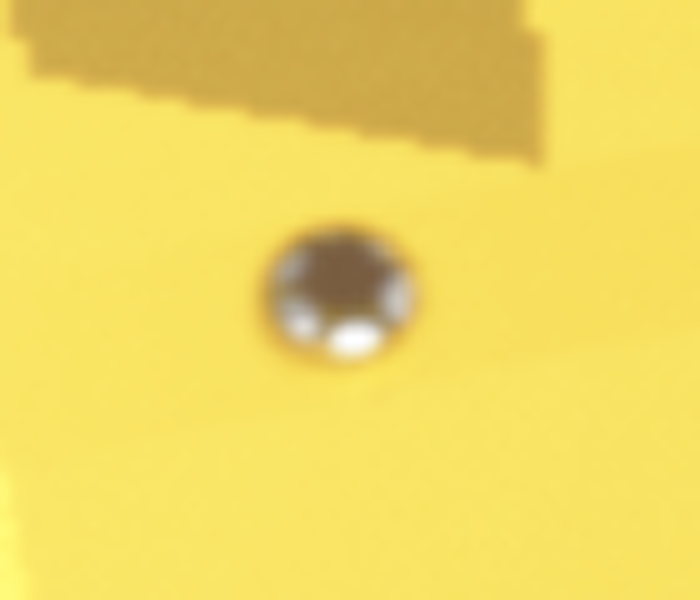

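>>> jog_arm([
  [1,[0.007,-0.035,0.005],[0,0,0]],
  [1,[0.014,-0.07,0.01],[0,0,0]],
  [1,[0.021,-0.11,0.015],[0,0,0]],
  [1,[0.028,-0.15,0.02],[0,0,0]],
  [1,[0.035,-0.19,0.025],[0,0,0]],
  [1,[0.042,-0.225,0.035],[0,0,0]],
  [1,[0.048,-0.255,0.04],[0,0,0]],
  [1,[0.052,-0.277,0.045],[0,0,0]],
  [1,[0.052,-0.277,0.045],[0,0,0]],
  [1,[0.052,-0.277,0.045],[0,0,0]],
  [1,[0.052,-0.277,0.045],[0,0,0]],
])

```text
time: 2.37
tool_pos: [0.5037, -0.1195, 0.166]
tool_rot: [3.141, 0.0, -3.14]
contact_force: [-0.8, -0.1, 0.8]
opening: 0.0918
```

Run:
```python
from h import *
s,d=wrist('w2');rel(s,[.54,-.37,.2],np.pi)
P=cloud(d);hsv=cv2.cvtColor(d['img'],cv2.COLOR_RGB2HSV)
m=(hsv[...,2]>150)&(hsv[...,1]<130)&(P[...,2]>.036)&(P[...,2]<.05)
for c,a,q in blobs(m,20): print('plug',c,a,ray(d,*c,.042).round(4),np.nanmedian(P[q][:,2]))
```

```text
now [ 0.5037 -0.1195  0.166 ] [ 3.1410e+00  2.0000e-04 -3.1403e+00] t 2.37 F [-0.78 -0.15  0.81] open 0.0918
shift [-0.036  -0.2505 -0.0341] turn [0.0006 0.0002 0.0012]
plug [254.3212766  178.18085106] 470 [ 0.5045 -0.1191  0.042 ] 0.0411683651107298
plug [491.04147465 191.96313364] 217 [0.5172 0.0913 0.042 ] 0.04541810658198986
plug [ 28.63949045 212.04458599] 785 [ 0.5364 -0.3227  0.042 ] 0.0440505632006471
plug [ 20.22727273 207.02272727] 44 [ 0.5315 -0.3293  0.042 ] 0.04168941929807654
plug [263.06403941 231.31034483] 203 [ 0.5553 -0.1111  0.042 ] 0.04101424135212056
plug [271.5 266. ] 50 [ 0.5914 -0.1028  0.042 ] 0.03823998029240355
```

View pics/w2.png

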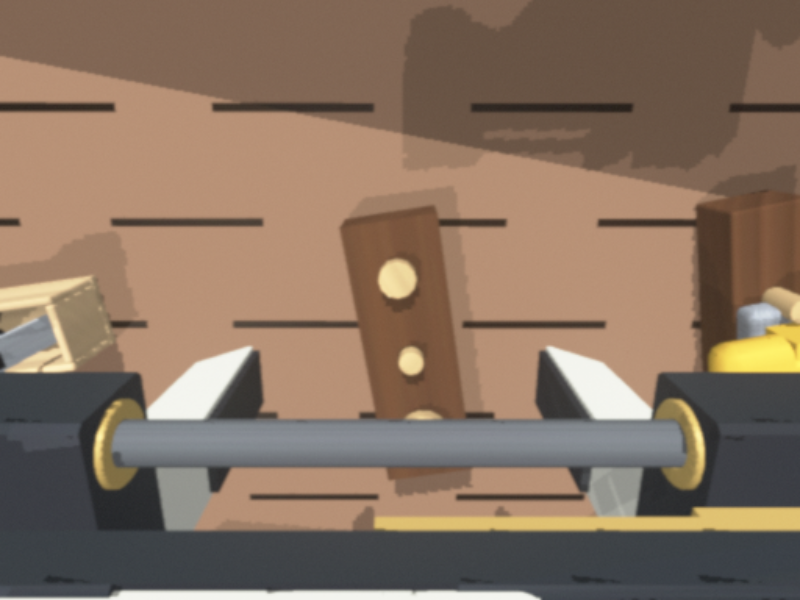

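Wrist view: the medium head is at (397,279), the small one at (411,360), and the large one is half hidden by the bar at (423,415). Wrist and top views agree to about 2.6 mm in y, with consistent relative distances. Next, the stand.

>>> jog_arm([
  [1,[-0.005,-0.03,-0.01],[0,0,0]],
  [1,[-0.01,-0.065,-0.025],[0,0,0]],
  [1,[-0.015,-0.1,-0.04],[0,0,0]],
  [1,[-0.02,-0.14,-0.054],[0,0,0]],
  [1,[-0.026,-0.18,-0.054],[0,0,0]],
  [1,[-0.032,-0.215,-0.054],[0,0,0]],
  [1,[-0.036,-0.25,-0.054],[0,0,0]],
  [1,[-0.036,-0.25,-0.054],[0,0,0]],
  [1,[-0.036,-0.25,-0.054],[0,0,0]],
  [1,[-0.036,-0.25,-0.054],[0,0,0]],
])

```text
time: 3.25
tool_pos: [0.5405, -0.3691, 0.2195]
tool_rot: [3.14, -0.0, -3.14]
contact_force: [-0.2, -0.3, 0.1]
opening: 0.0915
```

Run:
```python
from h import *
s,d=wrist('w3');rel(s,[.54,-.37,.2],np.pi)
```

```text
now [ 0.5405 -0.3691  0.2195] [ 3.1405e+00 -3.0000e-04 -3.1399e+00] t 3.25 F [-0.23 -0.34  0.14] open 0.0915
shift [ 0.0005 -0.0009  0.0195] turn [ 0.0011 -0.0003  0.0017]
```

View pics/w3.png

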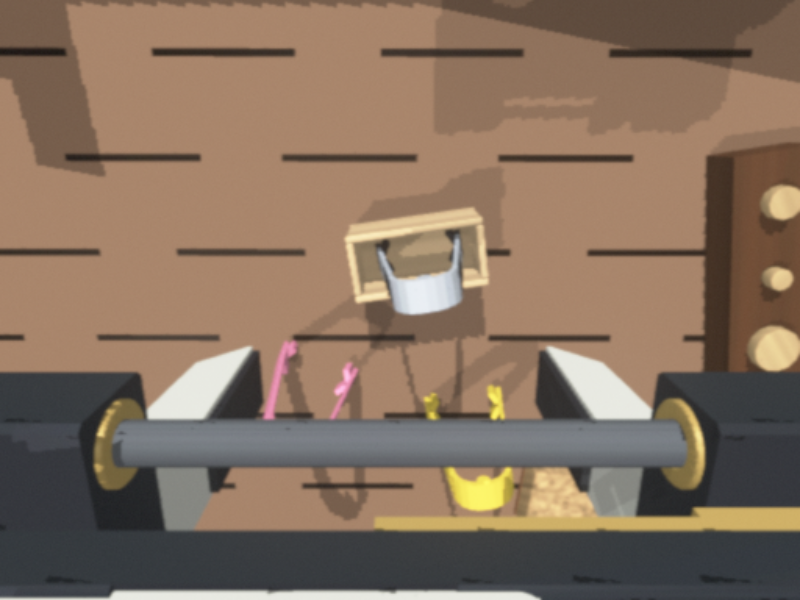

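The steel tongs' bow is at (427,293) with its arms down to (383,245) and (457,238) inside the box; the pink and yellow decoys stand behind at (310,380) and (470,440). I'll use range points for the bow, arms and box.

Run:
```python
from h import *
d=np.load('pics/w3.npz');P=cloud(d);hsv=cv2.cvtColor(d['img'],cv2.COLOR_RGB2HSV)
Q=P[130:205,210:320];h=hsv[130:205,210:320]
z=Q[...,2];ok=np.isfinite(z)
for lo,hi in [(.115,.13),(.105,.115),(.09,.105),(.075,.09)]:
    q=Q[ok&(z>lo)&(z<hi)]
    if len(q): r=cv2.minAreaRect(q[:,:2].astype(np.float32)*1000);print(lo,hi,len(q),q.mean(0).round(4),r)
q=Q[ok&(z>.113)&(z<.13)]
print('maxz',np.nanmax(z))
# rim
q=Q[ok&(z>.042)&(z<.05)&(h[...,2]>150)];r=cv2.minAreaRect(q[:,:2].astype(np.float32)*1000);print('rim',len(q),r)
m=(hsv[...,1]<45)&(hsv[...,2]>150);m[:130]=0;m[205:]=0;m[:,:230]=0;m[:,310:]=0
for c,a,qq in blobs(m,15):
    print(c,a,ray(d,*c,.12).round(4))
    cs,_=cv2.findContours(qq.astype(np.uint8),0,1);print(cv2.minAreaRect(cs[0]))
cv2.imwrite('pics/w3c.png',cv2.resize(d['img'][125:205,210:320,::-1],(800,582),interpolation=cv2.INTER_CUBIC))
# box outline mask wood
```

```text
0.115 0.13 723 [ 0.543  -0.3533  0.1185] ((543.3466796875, -353.1272888183594), (18.701679229736328, 28.754959106445312), 9.418127059936523)
0.105 0.115 270 [ 0.5423 -0.3539  0.1116] ((543.4143676757812, -353.3514404296875), (18.49820327758789, 37.835060119628906), 9.949021339416504)
0.09 0.105 69 [ 0.539  -0.3545  0.0985] ((541.6808471679688, -353.6823425292969), (15.691394805908203, 41.62312698364258), 10.959785461425781)
0.075 0.09 60 [ 0.5383 -0.3557  0.0823] ((541.828369140625, -353.6094055175781), (15.725841522216797, 45.664642333984375), 10.344011306762695)
maxz 0.12119824983017308
rim 996 ((543.2804565429688, -355.3193359375), (46.255287170410156, 90.001953125), 8.34096908569336)
[272.06538797 184.72275501] 1147 [ 0.5398 -0.3544  0.12  ]
((270.9109802246094, 178.39208984375), (43.646610260009766, 51.78377151489258), 80.72740173339844)
```

View pics/w3c.png

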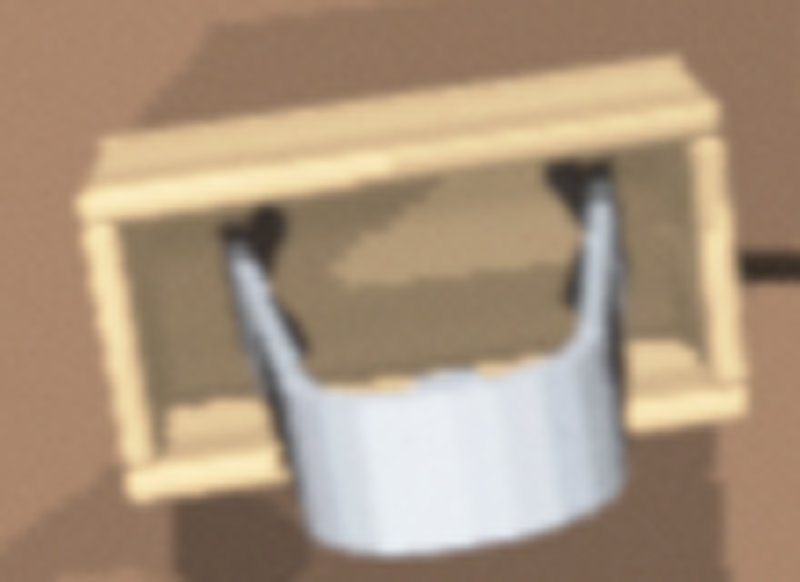

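>>> jog_arm([
  [1,[-0.003,0.016,0.015],[0,0,-0.06]],
  [1,[-0.003,0.016,0.03],[0,0,-0.12]],
  [1,[-0.003,0.016,0.045],[0,0,-0.17]],
  [1,[-0.003,0.016,0.06],[0,0,-0.17]],
  [1,[-0.003,0.016,0.075],[0,0,-0.17]],
  [1,[-0.003,0.016,0.09],[0,0,-0.17]],
  [1,[-0.003,0.016,0.105],[0,0,-0.17]],
  [1,[-0.003,0.016,0.12],[0,0,-0.17]],
  [1,[-0.003,0.016,0.135],[0,0,-0.17]],
  [1,[-0.003,0.016,0.148],[0,0,-0.17]],
  [1,[-0.003,0.016,0.153],[0,0,-0.17]],
  [1,[-0.003,0.016,0.153],[0,0,-0.17]],
])

```text
time: 4.3
tool_pos: [0.5428, -0.3529, 0.066]
tool_rot: [3.14, -0.001, -2.97]
contact_force: [-0.1, 0.2, 0.3]
opening: 0.0918
```

>>> jog_arm([
  [-0.13,[0,0,0],[0,0,0]],
  [-0.13,[0,0,0],[0,0,0]],
  [-0.13,[0,0,0],[0,0,0]],
  [-0.13,[0,0,0],[0,0,0]],
  [-0.13,[0,0,0],[0,0,0]],
  [-0.13,[0,0,0],[0,0,0]],
  [-0.13,[0,0,0],[0,0,0]],
], squeeze=12)

```text
time: 4.88
tool_pos: [0.543, -0.355, 0.0668]
tool_rot: [-3.142, 0.0, -2.972]
contact_force: [0.2, 0.4, 0.2]
opening: 0.0494
```

Run:
```python
from h import *
s,d=wrist('w4');rel(s,[.5434,-.3532,.066],-2.97)
```

```text
now [ 0.543  -0.355   0.0668] [-3.1416e+00  2.0000e-04 -2.9715e+00] t 4.88 F [0.24 0.4  0.23] open 0.0494
shift [-0.0007  0.0017  0.0008] turn [-0.      0.0002 -0.0015]
```

View pics/w4.png

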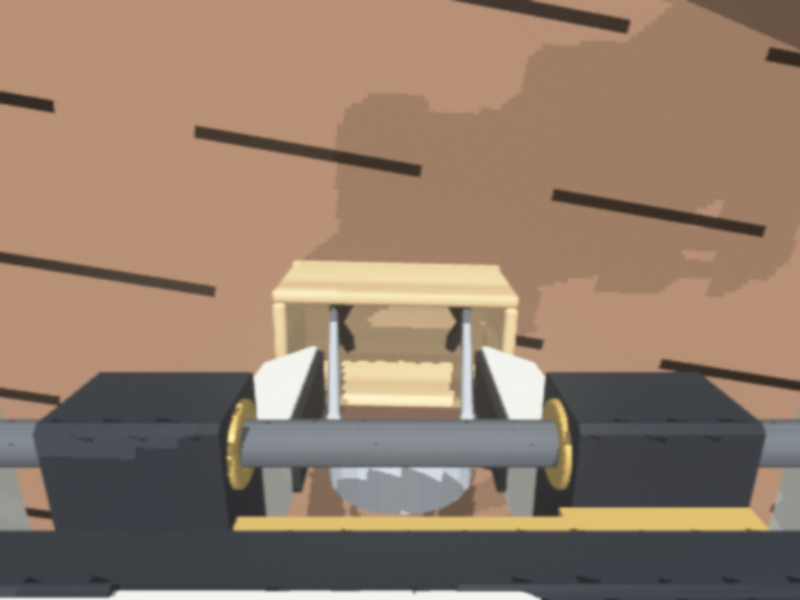

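The fingers straddle the tongs' arms symmetrically, with pads at (300,420) and (500,420). I'll keep closing.

>>> jog_arm([
  [-0.13,[0,0,0],[0,0,0]],
  [-0.13,[0,0,0],[0,0,0]],
  [-0.13,[0,0,0],[0,0,0]],
  [-0.13,[0,0,0],[0,0,0]],
])

```text
time: 5.27
tool_pos: [0.5429, -0.3549, 0.0666]
tool_rot: [3.141, -0.0, -2.971]
contact_force: [0.5, -0.5, -1.3]
opening: 0.04
```

>>> jog_arm([
  [-0.13,[0,0,-0.01],[0,0,0]],
  [-0.13,[0,0,-0.025],[0,0,0]],
  [-0.13,[0,0,-0.045],[0,0,0]],
  [-0.13,[0,0,-0.065],[0,0,0]],
  [-0.13,[0,0,-0.085],[0,0,0]],
  [-0.13,[0,0.02,-0.1],[0,0,0]],
  [-0.13,[0,0.05,-0.1],[0,0,0]],
  [-0.13,[0,0.085,-0.1],[0,0,0]],
  [-0.13,[0,0.12,-0.1],[0,0,0]],
  [-0.13,[0,0.155,-0.1],[0,0,0]],
  [-0.13,[0,0.19,-0.1],[0,0,0]],
  [-0.13,[-0.001,0.22,-0.09],[0,0,0]],
])

```text
time: 6.27
tool_pos: [0.5069, -0.1363, 0.159]
tool_rot: [-3.14, 0.003, -2.971]
contact_force: [1.2, -0.5, -1.2]
opening: 0.04
```

>>> jog_arm([
  [-0.13,[-0.001,0.012,0.01],[0,0,0]],
  [-0.13,[-0.001,0.019,0.02],[0,0,0]],
  [-0.13,[-0.001,0.019,0.025],[0,0,0]],
  [-0.13,[-0.001,0.019,0.025],[0,0,0]],
  [-0.13,[-0.001,0.019,0.025],[0,0,0]],
  [-0.13,[-0.001,0.019,0.025],[0,0,0]],
])

```text
time: 6.77
tool_pos: [0.505, -0.12, 0.1324]
tool_rot: [-3.141, 0.001, -2.972]
contact_force: [0.3, -0.1, -1.0]
opening: 0.04
```

```bash
cat > look.py <<'E'
from h import *
import sys
from cell import status,eyes
n=sys.argv[1]
s,d=wrist('w'+n);rel(s,[.5045,-.1191,.097],-2.97)
for k in ['side','top']:
    e=eyes.read_camera(k);np.savez('pics/%s%s.npz'%(k,n),**e)
    cv2.imwrite('pics/%s%s.png'%(k,n),cv2.resize(e['img'][:,:,::-1],(800,600)))
E
python3 look.py 5
python3 - <<'E'
import cv2,numpy as np
s=np.load('pics/side5.npz')['img'][150:270,170:290,::-1];t=np.load('pics/top5.npz')['img'][190:280,240:310,::-1]
o=np.zeros((400,800,3),np.uint8);o[:,:400]=cv2.resize(s,(400,400));o[:,400:711]=cv2.resize(t,(311,400));cv2.imwrite('pics/c5.png',o)
E
```

```text
now [ 0.505  -0.12    0.1324] [-3.1409e+00  1.1000e-03 -2.9723e+00] t 6.77 F [ 0.27 -0.12 -1.02] open 0.04
shift [0.0004 0.001  0.0354] turn [-0.0007  0.0011 -0.0023]
```

View pics/w5.png

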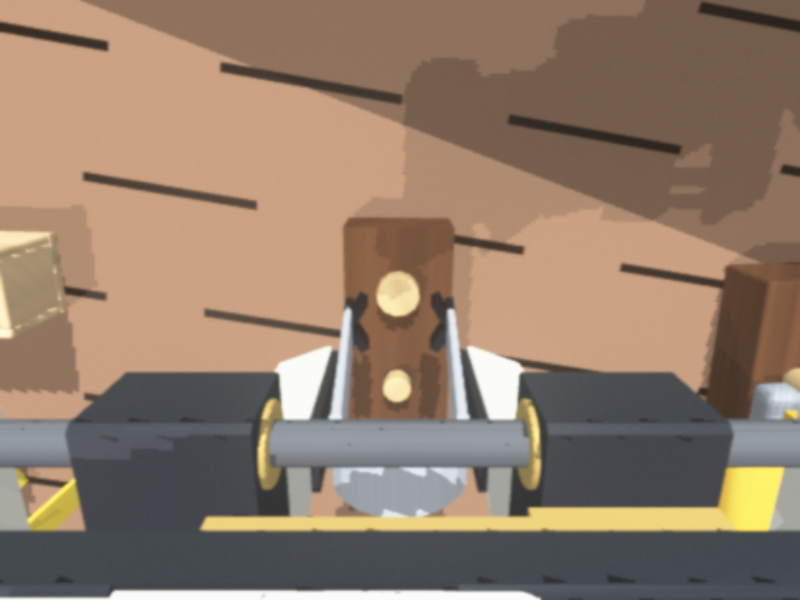

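View pics/c5.png

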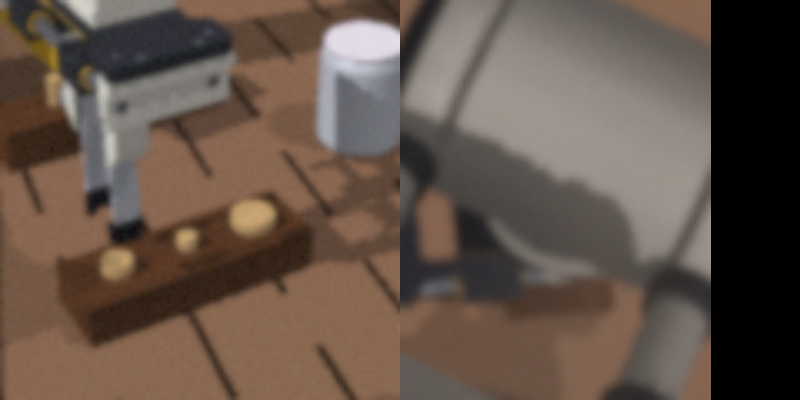

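In the wrist view the jaws (black, (360,320) and (438,320)) sit symmetrically about the plug at (398,294). Next I'll compute the jaws' tool-frame position and the fore-aft offset.

Run:
```python
from h import *
d=np.load('pics/w5.npz');C=d['tool_from_camera'];P=cloud(d,C);hsv=cv2.cvtColor(d['img'],cv2.COLOR_RGB2HSV)
K=d['camera_matrix'];Ci=np.linalg.inv(C)
for p in [(0,0,.061),(.012,0,.061),(-.012,0,.061)]:
    q=K@(Ci@np.array([*p,1]))[:3];print(p,(q/q[2])[:2]*800/512)
m=(hsv[...,2]<75);m[:182]=0;m[232:]=0;m[:,:215]=0;m[:,300:]=0
for c,a,q in blobs(m,20):
    X=P[q];X=X[np.isfinite(X[:,0])]
    print(c*800/512,a,'x',np.percentile(X[:,0],[2,50,98]).round(4),'y',np.percentile(X[:,1],[2,50,98]).round(4),'z',np.percentile(X[:,2],[2,50,98]).round(4))
m=(hsv[...,2]>150)&(hsv[...,1]<130);m[:170]=0;m[205:]=0;m[:,:235]=0;m[:,275:]=0
for c,a,q in blobs(m,50):
    X=P[q];zz=np.nanpercentile(X[:,2],10);print('plug',c*800/512,a,zz,ray(d,*c,zz,C).round(4), ((X[:,0].max()+X[:,0].min())/2))
cv2.imwrite('pics/w5c.png',cv2.resize(d['img'][170:240,205:305,::-1],(800,560),interpolation=cv2.INTER_CUBIC))
```

```text
(0, 0, 0.061) [396.69234693 314.72920292]
(0.012, 0, 0.061) [396.65822019 288.90009572]
(-0.012, 0, 0.061) [396.72546573 339.79544545]
[358.08423913 320.45516304] 230 x [-0.0099  0.0024  0.0107] y [-0.0209 -0.0163 -0.0133] z [0.0471 0.0488 0.058 ]
[439.17119565 320.08831522] 230 x [-0.0099  0.0029  0.0109] y [0.0151 0.018  0.0224] z [0.047  0.0489 0.0596]
plug [396.93868268 293.12909389] 687 0.09036946204553116 [0.0009 0.0001 0.0904] -0.002490784245912224
```

View pics/w5c.png

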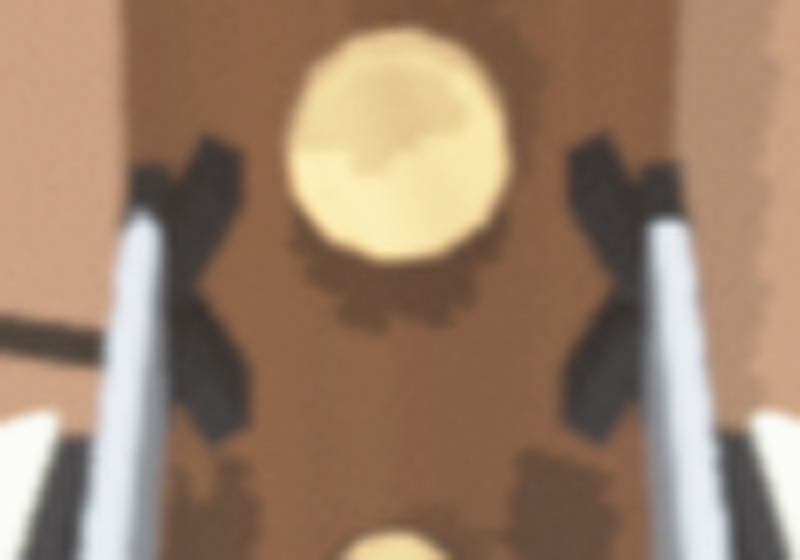

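>>> jog_arm([
  [-0.13,[0,-0.0005,0.006],[0,0,0]],
  [-0.13,[0,-0.0005,0.013],[0,0,0]],
  [-0.13,[0,-0.0005,0.02],[0,0,0]],
  [-0.13,[0,-0.0005,0.027],[0,0,0]],
  [-0.13,[0,-0.0005,0.032],[0,0,0]],
  [-0.13,[0,-0.0005,0.036],[0,0,0]],
  [-0.13,[0,-0.0005,0.036],[0,0,0]],
  [-0.13,[0,-0.0005,0.036],[0,0,0]],
  [-0.13,[0,-0.0005,0.036],[0,0,0]],
])

```text
time: 7.67
tool_pos: [0.5047, -0.1196, 0.0959]
tool_rot: [-3.141, 0.0, -2.971]
contact_force: [-0.6, -0.8, -0.9]
opening: 0.0404
```

Run:
```python
from h import *
s,d=wrist('w6');rel(s,[.5045,-.1191,.097],-2.97)
cv2.imwrite('pics/w6c.png',cv2.resize(d['img'][170:240,205:305,::-1],(800,560),interpolation=cv2.INTER_CUBIC))
```

```text
now [ 0.5047 -0.1196  0.0959] [-3.1414e+00  5.0000e-04 -2.9713e+00] t 7.67 F [-0.6  -0.76 -0.85] open 0.0404
shift [ 0.0002  0.0005 -0.0011] turn [-0.0002  0.0005 -0.0013]
```

View pics/w6c.png

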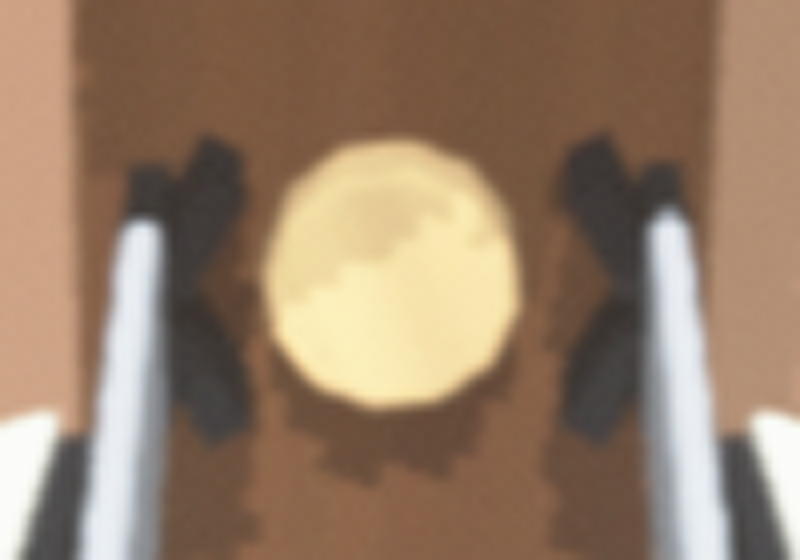

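>>> jog_arm([
  [-0.15,[0,-0.001,0],[0,0,0]],
  [-0.18,[0,-0.001,0],[0,0,0]],
  [-0.21,[0,-0.001,0],[0,0,0]],
  [-0.23,[0,-0.001,0],[0,0,0]],
  [-0.25,[0,-0.001,0],[0,0,0]],
  [-0.27,[0,-0.001,0],[0,0,0]],
  [-0.29,[0,-0.001,0],[0,0,0]],
  [-0.31,[0,-0.001,0],[0,0,0]],
  [-0.33,[0,-0.001,0],[0,0,0]],
  [-0.36,[0,-0.001,0],[0,0,0]],
  [-0.4,[0,-0.001,0],[0,0,0]],
  [-0.4,[0,-0.001,0],[0,0,0]],
], squeeze=20)

```text
time: 8.72
tool_pos: [0.5047, -0.1205, 0.0957]
tool_rot: [3.142, 0.0, -2.971]
contact_force: [0.9, 0.7, -0.6]
opening: 0.0335
```

Run:
```python
from h import *
s,d=wrist('w7');rel(s,[.5045,-.1191,.097],-2.97)
cv2.imwrite('pics/w7c.png',cv2.resize(d['img'][170:240,205:305,::-1],(800,560),interpolation=cv2.INTER_CUBIC))
```

```text
now [ 0.5047 -0.1205  0.0957] [ 3.1416e+00  1.0000e-04 -2.9714e+00] t 8.72 F [ 0.94  0.7  -0.57] open 0.0335
shift [-0.      0.0014 -0.0013] turn [ 0.      0.0001 -0.0014]
```

View pics/w7c.png

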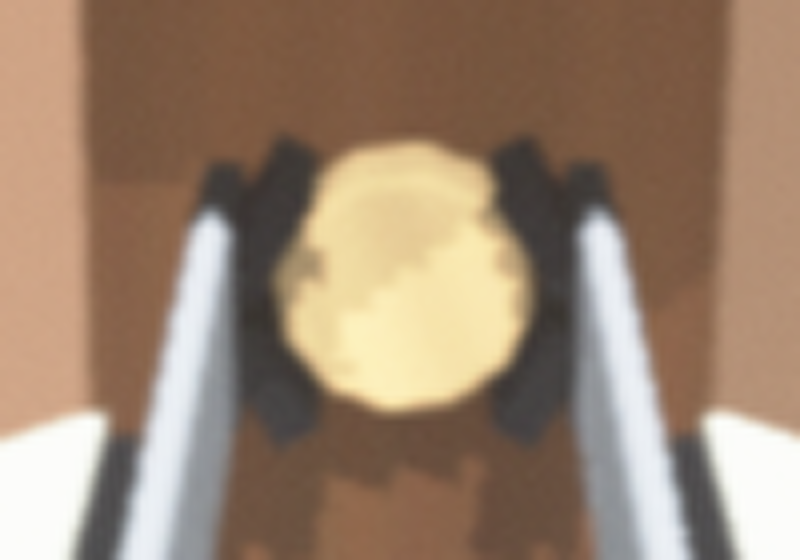

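>>> jog_arm([
  [-0.4,[0,0,-0.003],[0,0,0]],
  [-0.4,[0,0,-0.01],[0,0,0]],
  [-0.4,[0,0,-0.02],[0,0,0]],
  [-0.4,[0,0,-0.03],[0,0,0]],
  [-0.4,[0,0,-0.042],[0,0,0]],
  [-0.4,[0,0,-0.055],[0,0,0]],
  [-0.4,[0,0,-0.068],[0,0,0]],
  [-0.4,[0,0,-0.08],[0,0,0]],
  [-0.4,[0,0,-0.09],[0,0,0]],
  [-0.4,[0,0,-0.095],[0,0,0]],
  [-0.4,[0,0,-0.095],[0,0,0]],
  [-0.4,[0,0,-0.095],[0,0,0]],
])

```text
time: 9.77
tool_pos: [0.5046, -0.1205, 0.1908]
tool_rot: [-3.142, 0.0, -2.971]
contact_force: [0.0, -0.3, -0.9]
opening: 0.034
```

>>> jog_arm([
  [-0.4,[-0.003,0.01,0],[0,0,0]],
  [-0.4,[-0.01,0.03,0],[0,0,0]],
  [-0.4,[-0.02,0.055,0],[0,0,0]],
  [-0.4,[-0.03,0.085,0],[0,0,0]],
  [-0.4,[-0.041,0.115,0],[0,0,0]],
  [-0.4,[-0.051,0.145,0],[0,0,0]],
  [-0.4,[-0.062,0.175,0],[0,0,0]],
  [-0.4,[-0.073,0.205,0],[0,0,0]],
  [-0.4,[-0.082,0.23,0],[0,0,0]],
  [-0.4,[-0.088,0.248,0],[0,0,0]],
  [-0.4,[-0.0915,0.2575,0],[0,0,0]],
  [-0.4,[-0.0915,0.2575,0],[0,0,0]],
])

```text
time: 10.77
tool_pos: [0.5507, 0.1511, 0.1898]
tool_rot: [3.141, -0.001, -2.969]
contact_force: [-0.6, -0.9, -0.9]
opening: 0.0342
```

>>> jog_arm([
  [-0.4,[0,0,0.008],[0,0,0]],
  [-0.4,[0,0,0.016],[0,0,0]],
  [-0.4,[0,0,0.022],[0,0,0]],
  [-0.4,[0,0,0.022],[0,0,0]],
  [-0.4,[0,0,0.022],[0,0,0]],
])

```text
time: 11.18
tool_pos: [0.5509, 0.1479, 0.168]
tool_rot: [3.141, -0.002, -2.973]
contact_force: [-0.1, 0.3, -1.7]
opening: 0.0336
```

```bash
python3 look.py 8
python3 - <<'E'
from h import *
s=np.load('pics/side8.npz')['img'][90:190,130:250,::-1];d=np.load('pics/w8.npz')['img'][160:240,200:310,::-1]
o=np.zeros((600,800,3),np.uint8);o[:300,:360]=cv2.resize(s,(360,300));o[:320,360:]=cv2.resize(d,(440,320),interpolation=cv2.INTER_CUBIC);cv2.imwrite('pics/c8.png',o)
E
```

```text
now [0.5509 0.1479 0.168 ] [ 3.1415e+00 -1.5000e-03 -2.9728e+00] t 11.18 F [-0.13  0.26 -1.66] open 0.0336
shift [ 0.0905 -0.2554  0.0711] turn [ 0.0001 -0.0015 -0.0028]
```

View pics/c8.png

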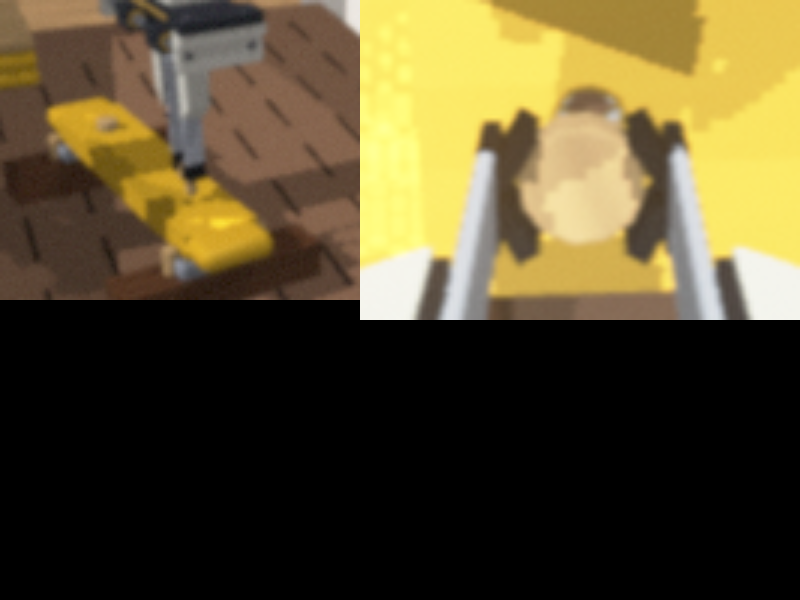

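View pics/top8.png

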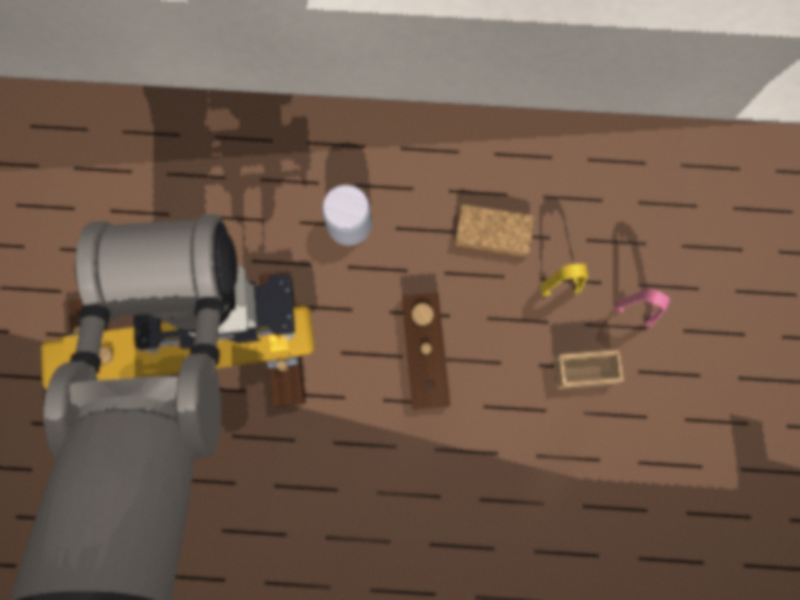

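The plug is held and level. The hole's upper rim shows just past the head at crop (590,95), with the head centre at (581,178). I'll compute both in tool axes.

Run:
```python
from h import *
d=np.load('pics/w8.npz');C=d['tool_from_camera'];P=cloud(d,C);hsv=cv2.cvtColor(d['img'],cv2.COLOR_RGB2HSV)
cv2.imwrite('pics/w8c.png',cv2.resize(d['img'][175:225,230:285,::-1],(770,700)[:2] if 0 else (660,600),interpolation=cv2.INTER_CUBIC))
K=d['camera_matrix'];Ci=np.linalg.inv(C)
zf=np.nanmedian(P[215:222,250:265,2]);print('face tool z',zf, np.nanmedian(P[185:200,300:310,2]), np.nanmedian(P[200:210,252:260,2]))
# head top disc: range points with z near top
m=np.zeros(hsv.shape[:2],bool);m[180:225,235:280]=1
z=P[...,2];m&=np.isfinite(z)&(hsv[...,2]>110)
zt=np.nanpercentile(z[m],3);q=m&(z<zt+.004)&(hsv[...,1]<140);X=P[q]
print('top',zt,len(X),'x',np.percentile(X[:,0],[1,99]),'y',np.percentile(X[:,1],[1,99]))
def pr(p):
    q=K@(Ci@np.array([*p,1]))[:3];return (q/q[2])[:2]
w1=np.array([.5507,.1504,.0778])
W=np.eye(4);W[:3,:]=0
T=d['T']@Ci  # world from tool
h=(np.linalg.inv(T)@np.array([*w1,1]))[:3];print('predicted hole in tool',h)
for dx,dy in [(0,0),(.0065,0),(0,.0065),(0,-.0065)]: print((pr([h[0]+dx,h[1]+dy,h[2]])-[230,175])*12)
```

```text
face tool z 0.054729697132274935 0.09052508039522035 0.05447527515509759
top 0.04059994297225519 52 x [-0.00573982  0.00833044] y [0.01507106 0.01591392]
predicted hole in tool [-0.00033605  0.00254374  0.0902268 ]
[326.48032505 169.78576229]
[326.64606994  73.62148791]
[426.6295456  169.70815835]
[226.32161614 169.86337358]
```

View pics/w8c.png

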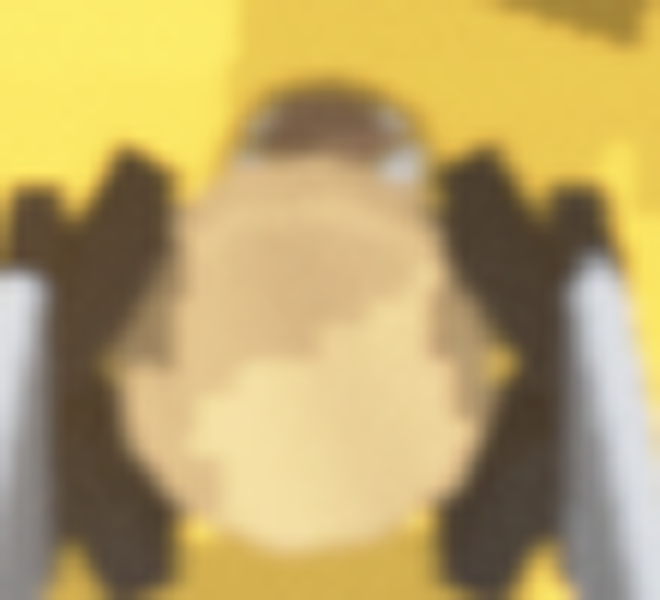

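Run:
```python
from h import *
d=np.load('pics/w8.npz');C=d['tool_from_camera']
for px,py,z in [(300,550,.0545),(305,152,.0645),(115,365,.0595),(495,365,.0595),(330,80,.0902)]:
    print((px,py),ray(d,230+px/12-.5/1,175+py/12-.5,z,C).round(4))
```

```text
(300, 550) [-0.0114  0.0004  0.0545]
(305, 152) [0.0093 0.0007 0.0645]
(115, 365) [-0.002  -0.0102  0.0595]
(495, 365) [-0.002   0.0117  0.0595]
(330, 80) [0.0061 0.0024 0.0902]
```

>>> jog_arm([
  [-0.4,[0.0005,0.0017,0.0],[0,0,0]],
  [-0.4,[0.0005,0.0017,0.002],[0,0,0]],
  [-0.4,[0.0005,0.0017,0.004],[0,0,0]],
  [-0.4,[0.0005,0.0017,0.006],[0,0,0]],
  [-0.4,[0.0005,0.0017,0.007],[0,0,0]],
  [-0.4,[0.0005,0.0017,0.008],[0,0,0]],
  [-0.4,[0.0005,0.0017,0.009],[0,0,0]],
  [-0.4,[0.0005,0.0017,0.01],[0,0,0]],
  [-0.4,[0.0005,0.0017,0.01],[0,0,0]],
])

```text
time: 12.08
tool_pos: [0.5504, 0.1503, 0.1585]
tool_rot: [3.142, -0.0, -2.971]
contact_force: [0.0, 0.7, -1.2]
opening: 0.0341
```

```bash
python3 look.py 9
python3 - <<'E'
from h import *
s=np.load('pics/side9.npz')['img'][100:175,150:240,::-1];d=np.load('pics/w9.npz')['img'][160:240,200:310,::-1]
o=np.zeros((400,800,3),np.uint8);o[:300,:360]=cv2.resize(s,(360,300));o[:320,360:]=cv2.resize(d,(440,320),interpolation=cv2.INTER_CUBIC);cv2.imwrite('pics/c9.png',o)
E
```

```text
now [0.5504 0.1503 0.1585] [ 3.1415e+00 -3.0000e-04 -2.9714e+00] t 12.08 F [ 0.03  0.66 -1.17] open 0.0341
shift [ 0.0908 -0.2578  0.0615] turn [ 0.0001 -0.0003 -0.0014]
```

View pics/c9.png

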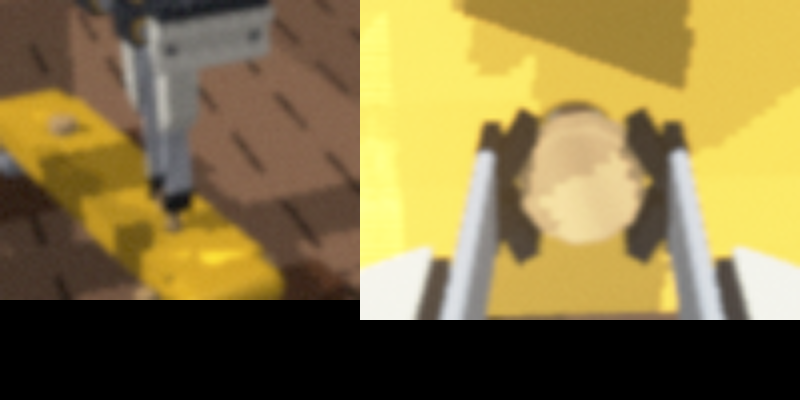

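The hole's dark rim is centred behind the head (crop (577,105)) and the force is only the tongs' weight, so the tip has entered freely. I'll continue slowly.

>>> jog_arm([
  [-0.4,[0,0,0.001],[0,0,0]],
  [-0.4,[0,0,0.002],[0,0,0]],
  [-0.4,[0,0,0.003],[0,0,0]],
  [-0.4,[0,0,0.004],[0,0,0]],
  [-0.4,[0,0,0.005],[0,0,0]],
  [-0.4,[0,0,0.006],[0,0,0]],
  [-0.4,[0,0,0.006],[0,0,0]],
  [-0.4,[0,0,0.006],[0,0,0]],
])

```text
time: 12.9
tool_pos: [0.5505, 0.1502, 0.1526]
tool_rot: [-3.141, 0.0, -2.971]
contact_force: [0.7, -1.2, -1.3]
opening: 0.0342
```

>>> jog_arm([
  [-0.4,[0,0,0.0005],[0,0,0]],
  [-0.4,[0,0,0.001],[0,0,0]],
  [-0.4,[0,0,0.0015],[0,0,0]],
  [-0.4,[0,0,0.002],[0,0,0]],
  [-0.4,[0,0,0.002],[0,0,0]],
  [-0.4,[0,0,0.002],[0,0,0]],
])

```text
time: 13.4
tool_pos: [0.5505, 0.1503, 0.1507]
tool_rot: [-3.142, 0.0, -2.971]
contact_force: [0.9, -1.2, -0.6]
opening: 0.034
```

>>> jog_arm([
  [-0.4,[0,0,0.0005],[0,0,0]],
  [-0.4,[0,0,0.001],[0,0,0]],
  [-0.4,[0,0,0.0015],[0,0,0]],
  [-0.4,[0,0,0.002],[0,0,0]],
  [-0.4,[0,0,0.002],[0,0,0]],
  [-0.4,[0,0,0.002],[0,0,0]],
])

```text
time: 13.9
tool_pos: [0.5506, 0.1503, 0.1489]
tool_rot: [-3.142, 0.0, -2.971]
contact_force: [0.1, -2.3, 0.9]
opening: 0.0334
```

```bash
python3 look.py 10
python3 - <<'E'
from h import *
s=np.load('pics/side10.npz')['img'][100:175,150:240,::-1];d=np.load('pics/w10.npz')['img'][160:240,200:310,::-1]
o=np.zeros((400,800,3),np.uint8);o[:300,:360]=cv2.resize(s,(360,300));o[:320,360:]=cv2.resize(d,(440,320),interpolation=cv2.INTER_CUBIC);cv2.imwrite('pics/c10.png',o)
E
```

```text
now [0.5506 0.1503 0.1489] [-3.1416e+00  5.0000e-04 -2.9714e+00] t 13.9 F [ 0.08 -2.33  0.86] open 0.0334
shift [ 0.0911 -0.2577  0.0518] turn [-0.      0.0005 -0.0014]
```

View pics/c10.png

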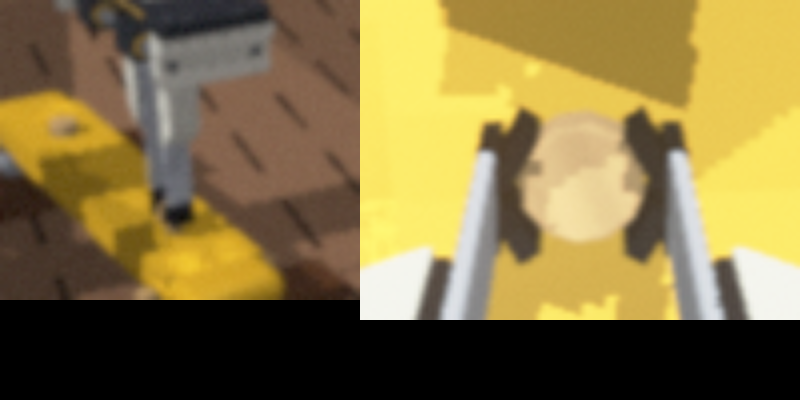

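Fz rose by about 2 N, so the plug rests on the ribs. I'll open the jaws gently, rise, shut to the stop and check.

>>> jog_arm([
  [-0.28,[0,0,0],[0,0,0]],
  [-0.25,[0,0,0],[0,0,0]],
  [-0.22,[0,0,0],[0,0,0]],
  [-0.19,[0,0,0],[0,0,0]],
  [-0.16,[0,0,0],[0,0,0]],
  [-0.13,[0,0,0],[0,0,0]],
  [-0.12,[0,0,0],[0,0,0]],
  [-0.12,[0,0,-0.002],[0,0,0]],
  [-0.12,[0,0,-0.006],[0,0,0]],
  [-0.12,[0,0,-0.012],[0,0,0]],
  [-0.12,[0,0,-0.02],[0,0,0]],
  [-0.12,[0,0,-0.025],[0,0,0]],
])

```text
time: 15.05
tool_pos: [0.5509, 0.1504, 0.1752]
tool_rot: [3.142, 0.002, -2.971]
contact_force: [0.4, -0.2, -0.5]
opening: 0.0404
```

>>> jog_arm([
  [-0.18,[0,0,0],[0,0,0]],
  [-0.24,[0,0,0],[0,0,0]],
  [-0.3,[0,0,0],[0,0,0]],
  [-0.36,[0,0,0],[0,0,0]],
  [-0.45,[0,0,0],[0,0,0]],
  [-0.5,[0,0,0],[0,0,0]],
  [-0.5,[0,0,0],[0,0,0]],
], squeeze=30)

```text
time: 15.63
tool_pos: [0.5504, 0.1503, 0.1735]
tool_rot: [3.142, -0.0, -2.971]
contact_force: [0.4, -0.8, -1.1]
opening: 0.0313
```

```bash
python3 look.py 11
python3 - <<'E'
from h import *
d=np.load('pics/w11.npz')
cv2.imwrite('pics/c11.png',cv2.resize(d['img'][160:240,200:310,::-1],(770,560),interpolation=cv2.INTER_CUBIC))
P=cloud(d);print(P[200:205,210:215,2].mean(),P[200:205,225:228,2].mean())
E
```

```text
now [0.5504 0.1503 0.1735] [ 3.1415e+00 -4.0000e-04 -2.9714e+00] t 15.63 F [ 0.42 -0.8  -1.13] open 0.0313
shift [ 0.0908 -0.2578  0.0765] turn [ 0.0001 -0.0004 -0.0014]
0.07742885267536036 0.0770913492375482
```

View pics/c11.png

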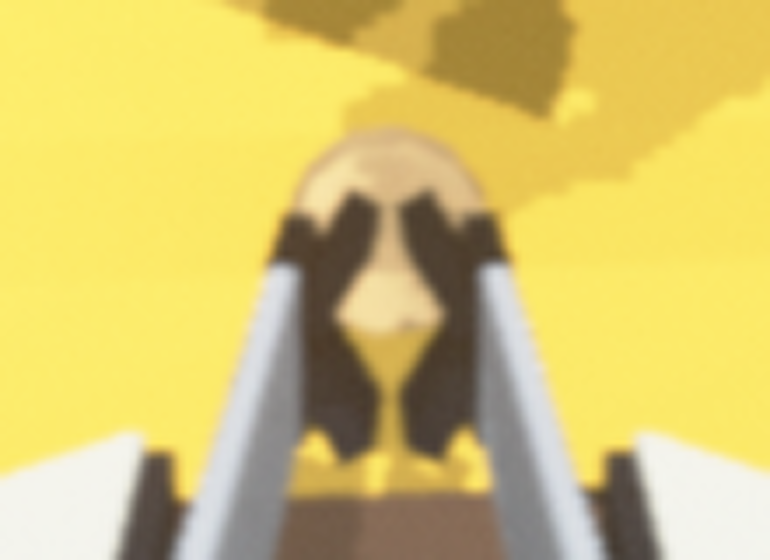

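The plug stands centred in the hole and the jaws are shut (31.3 mm). Pressing starts: close the gap first, then small steps while watching Fz.

>>> jog_arm([
  [-0.6,[0,0,0.004],[0,0,0]],
  [-0.6,[0,0,0.008],[0,0,0]],
  [-0.6,[0,0,0.011],[0,0,0]],
  [-0.6,[0,0,0.013],[0,0,0]],
  [-0.6,[0,0,0.014],[0,0,0]],
  [-0.6,[0,0,0.015],[0,0,0]],
  [-0.6,[0,0,0.016],[0,0,0]],
  [-0.6,[0,0,0.017],[0,0,0]],
  [-0.6,[0,0,0.018],[0,0,0]],
  [-0.6,[0,0,0.018],[0,0,0]],
  [-0.6,[0,0,0.018],[0,0,0]],
], squeeze=36)

```text
time: 16.7
tool_pos: [0.5506, 0.1503, 0.1559]
tool_rot: [-3.142, 0.001, -2.971]
contact_force: [-0.4, -0.6, -0.5]
opening: 0.0314
```

>>> jog_arm([
  [-0.6,[0,0,0.0005],[0,0,0]],
  [-0.6,[0,0,0.001],[0,0,0]],
  [-0.6,[0,0,0.0015],[0,0,0]],
  [-0.6,[0,0,0.002],[0,0,0]],
  [-0.6,[0,0,0.002],[0,0,0]],
])

```text
time: 17.12
tool_pos: [0.5507, 0.1502, 0.1539]
tool_rot: [-3.141, 0.001, -2.971]
contact_force: [1.2, -1.0, 2.2]
opening: 0.0309
```

>>> jog_arm([
  [-0.6,[0,0,0.0005],[0,0,0]],
  [-0.6,[0,0,0.001],[0,0,0]],
  [-0.6,[0,0,0.0015],[0,0,0]],
  [-0.6,[0,0,0.002],[0,0,0]],
  [-0.6,[0,0,0.0025],[0,0,0]],
  [-0.6,[0,0,0.0025],[0,0,0]],
])

```text
time: 17.62
tool_pos: [0.5508, 0.1503, 0.1515]
tool_rot: [-3.141, 0.001, -2.971]
contact_force: [0.9, -0.8, 4.9]
opening: 0.0312
```

>>> jog_arm([
  [-0.6,[0,0,0.0005],[0,0,0]],
  [-0.6,[0,0,0.001],[0,0,0]],
  [-0.6,[0,0,0.001],[0,0,0]],
])

```text
time: 17.87
tool_pos: [0.5509, 0.1503, 0.1507]
tool_rot: [-3.141, 0.001, -2.971]
contact_force: [1.1, -2.2, 7.2]
opening: 0.0313
```

>>> jog_arm([
  [-0.6,[0,0,0.0005],[0,0,0]],
  [-0.6,[0,0,0.001],[0,0,0]],
  [-0.6,[0,0,0.001],[0,0,0]],
])

```text
time: 18.12
tool_pos: [0.5511, 0.1503, 0.15]
tool_rot: [-3.141, 0.002, -2.971]
contact_force: [-0.4, -1.3, 6.2]
opening: 0.0311
```

>>> jog_arm([
  [-0.6,[0,0,0.0005],[0,0,0]],
  [-0.6,[0,0,0.001],[0,0,0]],
  [-0.6,[0,0,0.001],[0,0,0]],
])

```text
time: 18.37
tool_pos: [0.5512, 0.1503, 0.1492]
tool_rot: [-3.141, 0.002, -2.971]
contact_force: [-0.3, -2.2, 8.8]
opening: 0.0313
```

>>> jog_arm([
  [-0.6,[0,0,0.0005],[0,0,0]],
  [-0.6,[0,0,0.001],[0,0,0]],
  [-0.6,[0,0,0.001],[0,0,0]],
])

```text
time: 18.62
tool_pos: [0.5505, 0.1505, 0.1474]
tool_rot: [3.141, 0.0, -2.972]
contact_force: [-0.6, 0.6, -1.6]
opening: 0.0312
```

>>> jog_arm([
  [-0.6,[0,0,0.0005],[0,0,0]],
  [-0.6,[0,0,0.0005],[0,0,0]],
])

```text
time: 18.78
tool_pos: [0.5503, 0.1506, 0.1466]
tool_rot: [3.141, -0.0, -2.971]
contact_force: [-0.1, -0.8, 3.6]
opening: 0.031
```

>>> jog_arm([
  [-0.6,[0,0,0.0005],[0,0,0]],
  [-0.6,[0,0,0.0005],[0,0,0]],
])

```text
time: 18.95
tool_pos: [0.5504, 0.1506, 0.1462]
tool_rot: [3.141, 0.0, -2.971]
contact_force: [0.6, -0.7, 4.2]
opening: 0.0314
```

Snap detected: Fz fell from about 9 to -1.6 N and is now rising again. I'll press lightly once more, then lift and look.

>>> jog_arm([
  [-0.6,[0,0,0.0005],[0,0,0]],
  [-0.6,[0,0,0.001],[0,0,0]],
  [-0.6,[0,0,0.0015],[0,0,0]],
  [-0.6,[0,0,0.0015],[0,0,0]],
])

```text
time: 19.28
tool_pos: [0.5506, 0.1506, 0.1451]
tool_rot: [3.141, 0.001, -2.971]
contact_force: [-0.7, -0.5, 5.5]
opening: 0.031
```

>>> jog_arm([
  [-0.6,[0,0,-0.002],[0,0,0]],
  [-0.6,[0,0,-0.006],[0,0,0]],
  [-0.6,[0,0,-0.015],[0,0,0]],
  [-0.6,[0,0,-0.03],[0,0,0]],
  [-0.6,[0,0,-0.05],[0,0,0]],
  [-0.6,[0,0,-0.06],[0,0,0]],
  [-0.6,[0,0,-0.06],[0,0,0]],
  [-0.6,[0,0,-0.06],[0,0,0]],
])

```text
time: 19.95
tool_pos: [0.5505, 0.1504, 0.2048]
tool_rot: [3.142, 0.001, -2.971]
contact_force: [0.2, 0.0, -1.3]
opening: 0.0308
```

```bash
python3 look.py 12
python3 - <<'E'
from h import *
d=np.load('pics/w12.npz');s=np.load('pics/side12.npz')
P=cloud(d)
o=np.zeros((560,800,3),np.uint8);o[:400,:400]=cv2.resize(d['img'][130:230,205:305,::-1],(400,400),interpolation=cv2.INTER_CUBIC);o[:400,400:]=cv2.resize(s['img'][105:185,150:230,::-1],(400,400),interpolation=cv2.INTER_CUBIC)
cv2.imwrite('pics/c12.png',o)
Q=cloud(s);h=cv2.cvtColor(s['img'],cv2.COLOR_RGB2HSV)
m=(h[...,1]<150)&(h[...,2]>110);m[:105]=0;m[185:]=0;m[:,:150]=0;m[:,:]&=True;m[:,240:]=0
for c,a,q in blobs(m,6): print(c,a,np.nanmedian(Q[q],0).round(4))
h=cv2.cvtColor(d['img'],cv2.COLOR_RGB2HSV);m=(h[...,1]<150)&(h[...,2]>120)&(P[...,2]<.1);m[:120]=0;m[230:]=0
for c,a,q in blobs(m,20): print('w',c,a,np.nanpercentile(P[q][:,2],[20,50,80]).round(4),ray(d,*c,.087).round(4))
print('face',np.nanmedian(P[150:165,225:235,2]),np.nanmedian(P[150:165,275:285,2]))
E
```

```text
now [0.5505 0.1504 0.2048] [ 3.1415e+00  6.0000e-04 -2.9714e+00] t 19.95 F [ 0.16  0.02 -1.32] open 0.0308
shift [ 0.091  -0.2578  0.1077] turn [ 0.0001  0.0006 -0.0014]
[207.87059349 123.7751004 ] 2241 [7.061e-01 5.318e-01 6.000e-04]
[165.10714286 130.82142857] 28 [0.5086 0.3369 0.085 ]
[151.64705882 139.29411765] 17 [0.466  0.3622 0.0526]
[193.29411765 154.97058824] 34 [0.5502 0.1416 0.0868]
[234.07086614 163.03149606] 127 [6.936e-01 2.142e-01 4.000e-04]
[182.49655172 176.2       ] 145 [0.5152 0.1775 0.0024]
w [131.54811013 176.83657905] 20848 [-0.0014 -0.0004  0.0769] [0.5662 0.0468 0.087 ]
w [302.55443886 125.86432161] 597 [-0.0012 -0.0005  0.0002] [0.4992 0.1819 0.087 ]
w [500.28455285 122.69105691] 123 [0.0519 0.0538 0.0546] [0.4694 0.3407 0.087 ]
w [430.         126.52380952] 21 [-0.001  -0.0001  0.0002] [0.4821 0.285  0.087 ]
w [245.20689655 133.10344828] 29 [-0.0011 -0.0004  0.054 ] [0.513  0.1366 0.087 ]
w [484.95355588 171.55152395] 689 [0.0828 0.0872 0.088 ] [0.5107 0.3435 0.087 ]
w [  6.47619048 178.70952381] 420 [0.0364 0.0402 0.0411] [ 0.5859 -0.0585  0.087 ]
w [363.24690946 216.77213498] 2993 [-0.0009 -0.0002  0.0008] [0.5685 0.2519 0.087 ]
w [306.41666667 199.13888889] 36 [0.0769 0.0774 0.078 ] [0.5608 0.1986 0.087 ]
w [255.32894737 205.84210526] 76 [0.0767 0.0772 0.0777] [0.5745 0.1557 0.087 ]
w [505.16091954 214.46551724] 174 [0.0363 0.058  0.0619] [0.5451 0.3756 0.087 ]
w [259.68468468 225.96396396] 111 [-0.0013 -0.0006 -0.    ] [0.5927 0.1628 0.087 ]
face 0.0773790697847658 0.07729398598491855
```

View pics/c12.png

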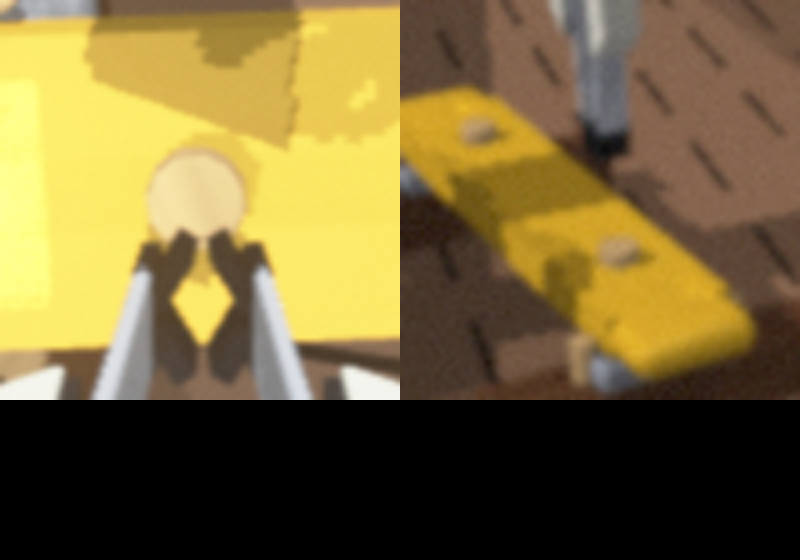

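In both views the new plug (side crop (618,250)) looks like the fitted one (478,130). I'll compare head heights by range.

Run:
```python
from h import *
d=np.load('pics/w12.npz');P=cloud(d)
A=P[172:186,248:261,2];print('new head',np.nanmedian(A),np.nanstd(A),'face near',np.nanmedian(P[170:186,228:238,2]),np.nanmedian(P[170:186,272:282,2]))
B=P[165:178,480:490,2];print('fitted',np.nanmedian(B),'face',np.nanmedian(P[165:178,450:462,2]))
h=cv2.cvtColor(d['img'],cv2.COLOR_RGB2HSV)[172:186,248:261];
X=P[172:186,248:261].reshape(-1,3);X=X[np.isfinite(X[:,0])];c=np.linalg.lstsq(np.c_[X[:,:2]-X[:,:2].mean(0),np.ones(len(X))],X[:,2],rcond=None)[0];print('slope',c)
from cell import status
rel(status.observe(),[.543,-.355,.2048],-2.97+(.146-.17))
```

```text
new head 0.0871934058858902 0.0006399623667243939 face near 0.07726341970360118 0.07734530070156159
fitted 0.08758806894192389 face 0.07758496568336562
slope [-0.03815792  0.00290416  0.08724139]
now [0.5498 0.1503 0.2035] [ 3.1414e+00 -2.2000e-03 -2.9714e+00] t 20.1 F [ 0.11  0.23 -1.17] open 0.0312
shift [ 0.0923 -0.4968 -0.0012] turn [ 0.0002 -0.0023  0.0226]
```

The head stands 9.9 mm above the face (fitted plug: 10.0 mm), so it is home. Returning the tongs to the stand.

>>> jog_arm([
  [-0.4,[0,0,0],[0,0,0]],
  [-0.3,[0,-0.01,0],[0,0,0]],
  [-0.22,[0.005,-0.03,0],[0,0,0]],
  [-0.16,[0.01,-0.06,0],[0,0,0]],
  [-0.13,[0.018,-0.095,0],[0,0,0]],
  [-0.13,[0.025,-0.13,0],[0,0,0]],
  [-0.13,[0.032,-0.165,0],[0,0,0.01]],
  [-0.13,[0.038,-0.2,0],[0,0,0.023]],
  [-0.13,[0.045,-0.235,0],[0,0,0.023]],
  [-0.13,[0.051,-0.27,0],[0,0,0.023]],
  [-0.13,[0.058,-0.305,0],[0,0,0.023]],
  [-0.13,[0.064,-0.34,0],[0,0,0.023]],
], squeeze=20)

```text
time: 21.1
tool_pos: [0.5442, -0.198, 0.2044]
tool_rot: [3.141, -0.001, -2.995]
contact_force: [1.0, 0.2, -1.4]
opening: 0.0399
```

>>> jog_arm([
  [-0.13,[0.007,-0.035,0],[0,0,0]],
  [-0.13,[0.013,-0.07,0],[0,0,0]],
  [-0.13,[0.019,-0.1,0],[0,0,0]],
  [-0.13,[0.023,-0.125,0.0],[0,0,0]],
  [-0.13,[0.026,-0.145,0.01],[0,0,0]],
  [-0.13,[0.027,-0.156,0.025],[0,0,0]],
  [-0.13,[0.027,-0.156,0.04],[0,0,0]],
  [-0.13,[0.027,-0.156,0.05],[0,0,0]],
  [-0.13,[0.027,-0.156,0.055],[0,0,0]],
  [-0.13,[0.027,-0.156,0.055],[0,0,0]],
  [-0.13,[0.027,-0.156,0.055],[0,0,0]],
  [-0.13,[0.027,-0.156,0.055],[0,0,0]],
])

```text
time: 22.1
tool_pos: [0.5418, -0.3536, 0.1507]
tool_rot: [-3.14, 0.001, -2.993]
contact_force: [-0.3, 0.7, -0.9]
opening: 0.0401
```

```bash
python3 look.py 13
python3 - <<'E'
from h import *
from cell import status
rel(status.observe(),[.5433,-.3545,.072],-2.995)
d=np.load('pics/w13.npz');s=np.load('pics/side13.npz')
o=np.zeros((560,800,3),np.uint8);o[:320,:480]=cv2.resize(d['img'][140:240,180:330,::-1],(480,320),interpolation=cv2.INTER_CUBIC);o[:400,480:]=cv2.resize(s['img'][220:345,220:320,::-1],(320,400),interpolation=cv2.INTER_CUBIC)
cv2.imwrite('pics/c13.png',o)
C=d['tool_from_camera'];P=cloud(d,C);hsv=cv2.cvtColor(d['img'],cv2.COLOR_RGB2HSV)
m=(hsv[...,2]<75)&(P[...,2]<.07);m[:182]=0;m[232:]=0;m[:,:215]=0;m[:,300:]=0
for c,a,q in blobs(m,20):
    X=P[q];X=X[np.isfinite(X[:,0])]
    print('jaw',c,a,'x',np.percentile(X[:,0],[2,50,98]).round(4),'y',np.percentile(X[:,1],[2,50,98]).round(4),'z',np.percentile(X[:,2],[2,50,98]).round(4))
W=cloud(d)
m=(W[...,2]>.04)&(W[...,2]<.05)&(hsv[...,2]>150)&(hsv[...,1]<130);m[:,:190]=0;m[:,330:]=0
q=W[m];print('rim',len(q),q[:,:2].min(0),q[:,:2].max(0),cv2.minAreaRect(q[:,:2].astype(np.float32)*1000))
E
```

```text
now [ 0.5418 -0.3536  0.1507] [-3.1405e+00  1.1000e-03 -2.9935e+00] t 22.1 F [-0.32  0.69 -0.94] open 0.0401
shift [0.0023 0.2375 0.0534] turn [-0.0011  0.0011 -0.0235]
now [ 0.5416 -0.3538  0.1507] [-3.1404e+00  1.2000e-03 -2.9939e+00] t 22.25 F [ 0.37 -0.31 -1.03] open 0.0399
shift [-0.0015 -0.0008  0.0787] turn [-0.0012  0.0012  0.0011]
jaw [229.05472637 205.72636816] 201 x [-0.0098 -0.0002  0.0107] y [-0.0207 -0.0164 -0.0134] z [0.047  0.0488 0.0575]
jaw [281.00970874 205.51456311] 206 x [-0.0103  0.001   0.0108] y [0.0151 0.0179 0.0221] z [0.0469 0.049  0.0589]
rim 1910 [ 0.5143921  -0.40319873] [ 0.65982476 -0.29171792] ((593.3682861328125, -347.66741943359375), (147.86927795410156, 90.37427520751953), 8.840473175048828)
```

View pics/c13.png

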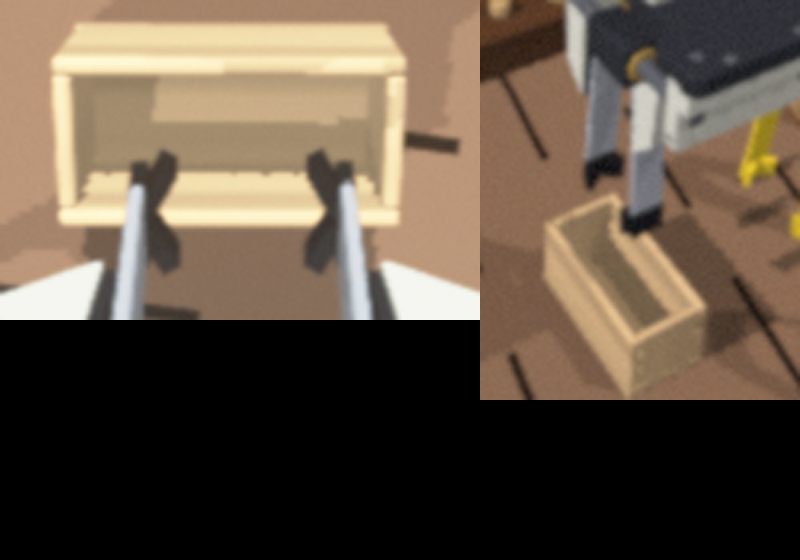

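Jaws are upright and unmoved in the grip, centred laterally on the box (rim corners in the crop at (52,60), (403,60), (60,222), (400,222)). I'll compute the rim centre.

Run:
```python
from h import *
d=np.load('pics/w13.npz');C=d['tool_from_camera'];Wd=d['T']
zt=.1507-.046
L=[ray(d,180+x/3.2-.5,140+y/3.2-.5,zt,C) for x,y in [(52,60),(404,60),(61,224),(400,224)]]
for p in L: print(p.round(4))
print('centre',np.mean(L,0).round(4))
```

```text
[ 0.0211 -0.0466  0.1047]
[0.0211 0.0416 0.1047]
[-0.0228 -0.0465  0.1047]
[-0.0229  0.0424  0.1047]
centre [-0.0009 -0.0023  0.1047]
```

>>> jog_arm([
  [-0.13,[-0.0015,-0.003,0.01],[0,0,0]],
  [-0.13,[-0.0015,-0.003,0.022],[0,0,0]],
  [-0.13,[-0.0015,-0.003,0.034],[0,0,0]],
  [-0.13,[-0.0015,-0.003,0.046],[0,0,0]],
  [-0.13,[-0.0015,-0.003,0.058],[0,0,0]],
  [-0.13,[-0.0015,-0.003,0.068],[0,0,0]],
  [-0.13,[-0.0015,-0.003,0.076],[0,0,0]],
  [-0.13,[-0.0015,-0.003,0.08],[0,0,0]],
  [-0.13,[-0.0015,-0.003,0.082],[0,0,0]],
  [-0.13,[-0.0015,-0.003,0.083],[0,0,0]],
  [-0.13,[-0.0015,-0.003,0.083],[0,0,0]],
  [-0.13,[-0.0015,-0.003,0.083],[0,0,0]],
])

```text
time: 23.25
tool_pos: [0.5434, -0.3568, 0.0673]
tool_rot: [-3.141, 0.001, -2.994]
contact_force: [-0.5, -0.5, -1.0]
opening: 0.0398
```

>>> jog_arm([
  [-0.13,[0,0,0.0005],[0,0,0]],
  [-0.13,[0,0,0.001],[0,0,0]],
  [-0.13,[0,0,0.001],[0,0,0]],
])

```text
time: 23.5
tool_pos: [0.5435, -0.3568, 0.0665]
tool_rot: [-3.141, 0.001, -2.994]
contact_force: [-1.0, -0.0, 1.9]
opening: 0.0401
```

Floor contact felt (Fz +1.9). Opening slowly.

>>> jog_arm([
  [-0.1,[0,0,0],[0,0,0]],
  [-0.07,[0,0,0],[0,0,0]],
  [-0.04,[0,0,0],[0,0,0]],
  [0.0,[0,0,0],[0,0,0]],
  [0.1,[0,0,0],[0,0,0]],
  [0.3,[0,0,0],[0,0,0]],
  [0.6,[0,0,0],[0,0,0]],
  [1,[0,0,0],[0,0,0]],
  [1,[0,0,0],[0,0,0]],
  [1,[0,0,0],[0,0,0]],
  [1,[0,0,0],[0,0,0]],
  [1,[0,0,0],[0,0,0]],
])

```text
time: 24.5
tool_pos: [0.5431, -0.3565, 0.0656]
tool_rot: [3.141, -0.0, -2.994]
contact_force: [0.1, -0.4, -0.6]
opening: 0.0905
```

>>> jog_arm([
  [1,[0,0,-0.005],[0,0,0]],
  [1,[0,0,-0.015],[0,0,0]],
  [1,[0,0,-0.03],[0,0,0]],
  [1,[0,0,-0.05],[0,0,0]],
  [1,[0,0,-0.075],[0,0,0]],
  [1,[0,0,-0.1],[0,0,0]],
  [1,[0,0,-0.125],[0,0,0]],
  [1,[0,0,-0.15],[0,0,0]],
  [1,[0,0,-0.165],[0,0,0]],
  [1,[0,0,-0.17],[0,0,0]],
  [1,[0,0,-0.17],[0,0,0]],
])

```text
time: 25.42
tool_pos: [0.5436, -0.3569, 0.238]
tool_rot: [-3.139, 0.003, -2.994]
contact_force: [-1.1, 0.1, -0.7]
opening: 0.0918
```

```bash
python3 look.py 14
python3 - <<'E'
from h import *
d=np.load('pics/w14.npz');P=cloud(d)
Q=P[110:215,200:320];z=Q[...,2];ok=np.isfinite(z)
for lo,hi in [(.105,.13),(.075,.095)]:
    q=Q[ok&(z>lo)&(z<hi)];print(lo,len(q),cv2.minAreaRect(q[:,:2].astype(np.float32)*1000) if len(q)>3 else 0,q[:,2].max())
t=np.load('pics/top14.npz');P=cloud(t);h=cv2.cvtColor(t['img'],cv2.COLOR_RGB2HSV)
print('plug px z',P[213:217,154:160,2].round(4).tolist())
m=(h[...,1]<150)&(h[...,2]>110);m[:200]=0;m[235:]=0;m[:,:140]=0;m[:,175:]=0
for c,a,q in blobs(m,10): print('plug top',c,a,ray(t,*c,.088).round(4),np.nanmedian(P[q][:,2]))
E
```

```text
now [ 0.5436 -0.3569  0.238 ] [-3.1388e+00  2.7000e-03 -2.9944e+00] t 25.42 F [-1.08  0.05 -0.72] open 0.0918
shift [0.0041 0.2414 0.1403] turn [-0.0029  0.0026 -0.0244]
0.105 898 ((544.836669921875, -362.5423583984375), (18.798646926879883, 37.751434326171875), 9.018941879272461) 0.12212965487133609
0.075 67 ((543.19189453125, -362.3460388183594), (15.819743156433105, 45.26134490966797), 7.29785680770874) 0.09486458576828538
plug px z [[0.0875, 0.0909, 0.0852, 0.0863, 0.0897, 0.0865], [0.0903, 0.0862, 0.0887, 0.0886, 0.0869, 0.0873], [0.0898, 0.0916, 0.0849, 0.0893, 0.0902, 0.0895], [0.0877, 0.09, 0.0877, 0.0882, 0.0862, 0.0892]]
plug top [156.12820513 214.61538462] 78 [0.5507 0.1476 0.088 ] 0.08792221537252032
```

View pics/w14.png

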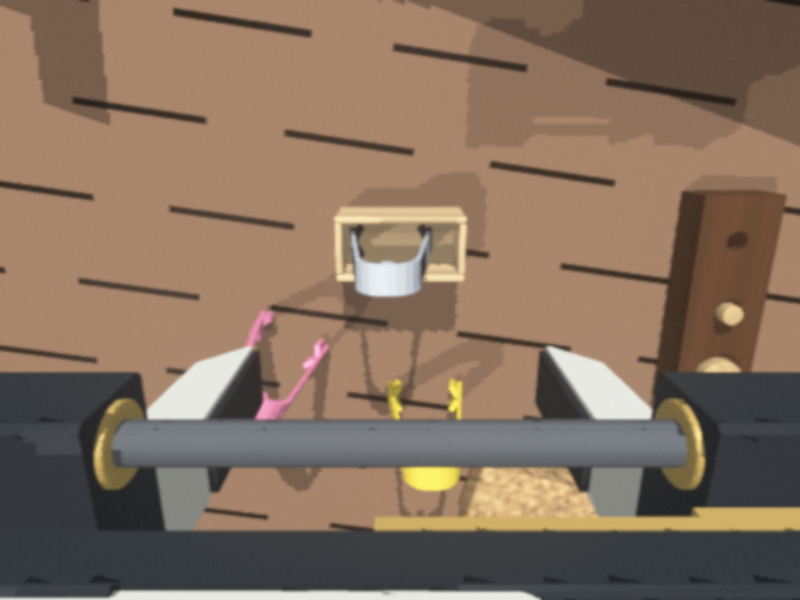

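View pics/side14.png

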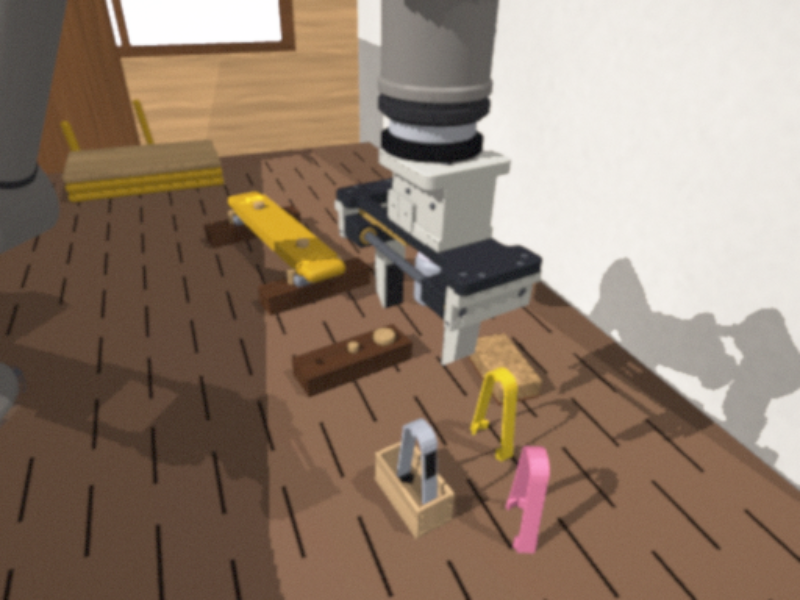

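View pics/top14.png

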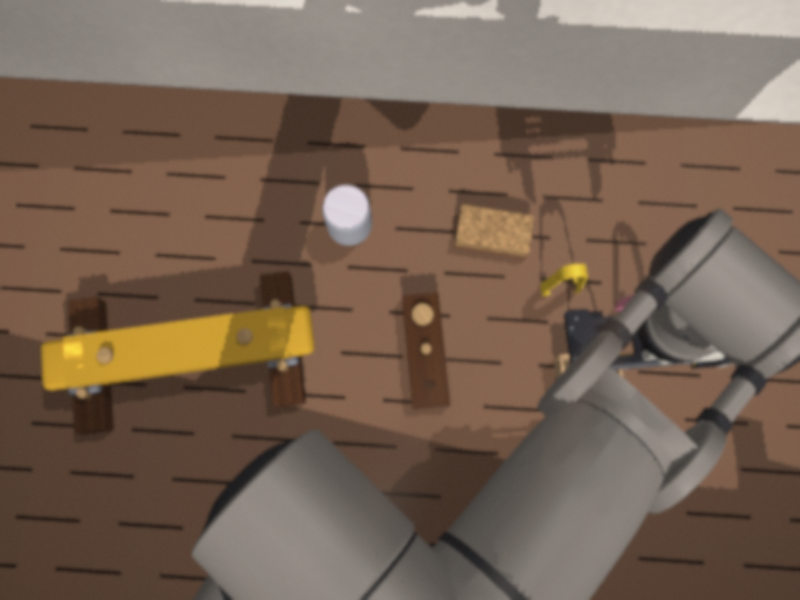

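Tongs stand upright in the box (wrist (388,275), top at 122 mm). The plug is seated at (244,336) in the top view, and the other items haven't moved. I'll let the arm settle and then hand in.

>>> jog_arm([
  [1,[0,0,0],[0,0,0]],
  [1,[0,0,0],[0,0,0]],
  [1,[0,0,0],[0,0,0]],
  [1,[0,0,0],[0,0,0]],
  [1,[0,0,0],[0,0,0]],
  [1,[0,0,0],[0,0,0]],
])

```text
time: 26.07
tool_pos: [0.5431, -0.3566, 0.2356]
tool_rot: [3.141, -0.0, -2.994]
contact_force: [0.1, -0.5, 0.1]
opening: 0.0918
```

```bash
python3 -c "
from cell import job
print(job.hand_in())"
```

```text
the job is handed in; nothing more can be done
None
```

The plug is fitted and the tongs are back in their stand; I handed the job in at about 26 s, and the system gives no verdict. I lifted the 22 mm plug from the drying block with the tongs and set it on the ribs. Then I pressed it home with the shut jaws: it snapped at about 10 N net, and I followed with a light seating press of about 7 N.

Last checks:
- **Plug:** its head stands 9.9 mm above the rail face, against 10.0 mm for the fitted plug. The top camera puts the head at (0.5507, 0.1476), within 1 mm of the hole as that same camera saw it at the start.
- **Tongs:** upright on the stand floor, top at 122 mm, about 7 mm off the stand's centre.
- **Other items:** the other two plugs, the sanding block and the tin look unmoved in the pictures. The gripper is open and clear of everything.

**Disagreements:** the wrist and top cameras differed by about 2.6 mm in y throughout, so I aligned everything from the wrist view. A plane fit to the head's range points showed a slope of 0.04 rad, which I put down to noise; the limit is 0.1.

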